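Set up the pottery wheel and unpack bisque ware for waxing feet

ROBOT

A 6-joint arm with a two-finger parallel gripper is mounted at the origin on the work surface. World frame = base frame: x ahead of the robot, y to its left, z up, the work surface at z = 0. Lengths are in m, angles in rad, forces in N, time in s.
With the tool pointing down it reaches from about 0.35 to 0.725 m from the base axis. Payload 6 kg.
Tool frame: the origin (TCP) lies midway between the tips of the shut fingers; the grasp point (between the pads) lies 19 mm behind it; y points along the fingers, x is the direction in which the jaws open and shut, and the axes are right-handed (so a half turn about y gives the same grasp; the last joint's range is limited). The gripper opens to 85 mm and grips with 20 to 120 N. Pads are 22 mm wide; open, the fingers measure 114 mm over their backs; the gripper's body (76 mm by 85 mm) begins 54 mm behind the grasp point. The pads swing forward as they close: fully open they stand 13 mm farther back than shut.
Start: joints at [-0.816, 0.04, 0.085, 0, -1.615, -0.334], TCP at [0.245, -0.548, 0.231] pointing down, gripper open.
Joint ranges: [-2.56, 2.56], [-1.29, 2.01], [-1.08, 1.49], [-3.29, 1.98], [-2.81, -0.18], [-2.99, 2.99]. Speed limits (rad/s): [2.57, 2.57, 3.01, 3.14, 3.14, 3.14].

INTERFACE

Orientations are given as a rotation vector (axis times angle).
In Python, from bench import ctrl gives the robot as it stands.
- The arm moves only by the tool step_arm, never from a script. Its argument "moves" is a list of rows, each a list of 5 numbers: the closure, from 0 (fully open) to 1 (shut), then the shift along the tool's x, y, z in cm, then the turn about the tool's y in degrees. In form: [[jaw, x, y, z, turn], ...]. A call has 1 to 12 rows; each row is the pose to reach, as a shift and turn from the pose commanded when the call began, along the tool's axes at that moment; what a row does not reach only later rows make up. A row lasts 1/8 s, in which the tool goes at most 62.5 mm and 10.7 degrees, less where a joint would pass 70% of its speed; a pose out of reach is approached as far as the arm can. A call with a gripper value outside its range is refused whole. The fingers move at their own pace and stop on an object; "grip_force" is the grip in N (left out, the last holds). Time passes only in rows, so rows that repeat a pose let the fingers close. It gives the time, the measured TCP pose, the force and the opening at its end, in the units of the state.
- ctrl.read_state(): the state, without advancing time (a new reading comes with each control period).
- ctrl.get_image(name): name is "scene" or "top" or "wrist"; returns a dict with "pixels" (384x512x3 uint8, blue, green, red), "mtx" (3x3 intrinsics, pixels), "world_to_cam" (4x4, takes a point from world to camera coordinates). Camera axes: x right, y down, z forward; pixel columns grow to the right and rows downward; lengths in m; the calibration is good to about 2 mm. A picture is of the moment at which its call begins. There is no depth.
- ctrl.finish_job(): hands the job in, once; it reports no verdict.
The state is a dict: "time_s": time; "qpos": joint angles; "qd": joint speeds; "joint_efforts": joint torques, N m; "ee_pos": TCP position; "tcp_rot": TCP orientation; "wrist_force": force on the tool from outside, world axes, zero at the start; "torque": the same for the moment, N m; "width": finger opening in m.
Only numpy, scipy, OpenCV 4.12 (cv2) and the standard library are available. Lean on these libraries where they do the work, as an engineer would, in place of code of your own. Each camera call takes 0.05 s, during which the arm holds its last target. There are 200 camera calls.

TASK

Get this station ready for waxing the feet of the bisque ware: first fit the white chuck fully home over the wheel's centre shaft and drive pin, then lift the lid off the ware box by its knob and lay it flat in the middle of the black mat. Stand the dark beaker in the middle of the chuck's cork top and every terracotta cup from the box on the ware board, all rim-down as they are now and set down gently without dropping or tipping any, and once the cups are all out put the lid back on the box, seated flat. Leave everything else on the bench where it is.

Things in the scene. Friction and masses are not known exactly. Their poses are not given: they have to be found in the camera images.
- wheel: Blue tabletop pottery wheel, fixed, with an aluminium head (disc 230 mm across) over a cream splash tray 260 mm across. Origin: on the head's axis, at bench height, z up. A blue motor box 135 mm tall begins 130 mm from the axis on its -y side
- shaft_foot (a point): Point on the axis of the wheel head, level with the head's flat top, 140 mm above the bench; z up, x towards the drive pin. From here a steel centre shaft 20 mm in diameter rises 25 mm (its top 6 mm tapers to 14 mm)
- pin_tip (a point): Tip of the brass drive pin on the wheel head: 10 mm in diameter (tapered to 7 mm in its top 2 mm), standing 12 mm above the head's top, 48 mm from the shaft's axis
- head (a joint): Turn of the wheel head (rad, anticlockwise seen from above); it turns freely with a slight drag of about 0.2 N m and stays where it is left
- chuck: White plastic chuck, 0.2 to 0.45 kg: round flange 130 mm across, 12 mm thick, with a pedestal 64 mm in diameter up to 62 mm above the underside, cork on top; grip it by the pedestal. Origin: centre of the underside, z up. From below a blind bore, 24 mm wide, 34 mm deep, takes the shaft. Starts on the mat; home, its underside lies on the wheel head
- pin_hole (a point): Centre, on the underside, of the chuck's drive-pin hole: 14 mm in diameter, through the flange, 48 mm from the chuck's axis along its +x, ringed in red on the top
- mat: Black rubber mat, 260 mm (x) by 180 mm (y), 3 mm thick, fixed to the bench; origin at the centre of its underside, z up. The chuck starts on it; later the lid is laid on it
- board: Brown wooden ware board, 260 mm (x) by 180 mm (y), top 12 mm above the bench, fixed; origin at the centre of its underside, z up. The beaker starts on it; the cups go on it. Mat and board may change places from start to start
- beaker: Dark brown bisque beaker standing rim-down, closed foot up: cylinder 54 mm in diameter, 105 mm tall (the top 12 mm tapers to the 44 mm foot), about 0.24 kg. Origin: centre of the rim plane (its underside), z up
- cup1: Terracotta bisque cup 1 of up to 4 (two to four are present), in the ware box at first, rim-down, closed foot up: cylinder 52 mm in diameter, 80 mm tall (the top 12 mm tapers to the 42 mm foot), about 0.14 kg. Origin: centre of the rim plane (its underside), z up
- cup2: Terracotta bisque cup 2 of up to 4 (two to four are present), in the ware box at first, rim-down, closed foot up: cylinder 52 mm in diameter, 80 mm tall (the top 12 mm tapers to the 42 mm foot), about 0.14 kg. Origin: centre of the rim plane (its underside), z up
- cup3: Terracotta bisque cup 3 of up to 4 (two to four are present), in the ware box at first, rim-down, closed foot up: cylinder 52 mm in diameter, 80 mm tall (the top 12 mm tapers to the 42 mm foot), about 0.14 kg. Origin: centre of the rim plane (its underside), z up
- cup4: Terracotta bisque cup 4 of up to 4 (two to four are present), in the ware box at first, rim-down, closed foot up: cylinder 52 mm in diameter, 80 mm tall (the top 12 mm tapers to the 42 mm foot), about 0.14 kg. Origin: centre of the rim plane (its underside), z up
- box: Pale wooden ware box, fixed, open at the top under the lid: outside 240 (x) by 156 (y) by 100 mm tall, walls and floor 8 mm thick. Origin: centre of its underside, z up. The cups stand in two rows about 100 mm apart along its x and 70 mm apart along its y, so the fingers have room on a cup's two sides along the box's x
- lid: Loose blue lid, 0.3 to 0.5 kg, 244 (x) by 160 (y) mm; under it a panel 214 by 130 by 8 mm drops inside the box rim with 5 mm play. Origin: centre of the panel's underside, z up; plate from 8 to 18 mm above it. Dark wooden knob in the middle: neck 20 mm across, head 38 mm across from 32 to 56 mm above the origin. Shut, its origin is 92 mm above the box's. Half a turn round fits too
- brush: Brush with a wooden handle, 180 mm, lying on the bench; leave alone. Origin at the middle of its underside
- rib: Flat wooden throwing rib, 110 by 50 by 6 mm, on the bench; leave alone. Origin at the centre of its underside
- sponge: Yellow sponge block, 120 by 75 by 35 mm; leave alone. Origin at the centre of its underside
- wax_jar: Closed amber jar with white cap, 72 mm across, 90 mm tall; leave alone. Origin at the centre of its underside
- tub: Clear plastic tub with tools standing in it, 112 mm across, 95 mm tall (tools to 145 mm); leave alone. Origin at the centre of its underside

How it is judged:
On the way, in this order (a step that is already met when the one before it is completed fails the run):
1. the chuck is fully home on the wheel head, over shaft and drive pin, and released (horizontal distance between chuck and shaft_foot below 0.004 m and horizontal distance between pin_hole and pin_tip below 0.005 m and z of chuck in the frame of shaft_foot below 0.003 m and angle between chuck's own z axis and vertical below 0.03 rad and contact force between the fingers and chuck below 0.2 N), for 0.3 s.
2. the lid lies flat on the black mat, within 50 mm of its middle, released (horizontal distance between lid and mat below 0.05 m and z of lid in the frame of mat between -0.001 and 0.008 m and angle between lid's own z axis and vertical below 0.05 rad and contact force between the fingers and lid below 0.2 N), for 0.3 s.
3. every cup stands rim-down on the ware board, released (x of cup1 in the frame of board between -0.11 and 0.11 m and y of cup1 in the frame of board between -0.07 and 0.07 m and z of cup1 in the frame of board between 0.008 and 0.016 m and angle between each of cup1, cup2, cup3, cup4's own z axis and vertical below 0.06 rad and contact force between the fingers and cup1 below 0.2 N and linear speed of each of cup1, cup2, cup3, cup4 below 0.03 m/s and x of cup2 in the frame of board between -0.11 and 0.11 m and y of cup2 in the frame of board between -0.07 and 0.07 m and z of cup2 in the frame of board between 0.008 and 0.016 m and contact force between the fingers and cup2 below 0.2 N and x of cup3 in the frame of board between -0.11 and 0.11 m and y of cup3 in the frame of board between -0.07 and 0.07 m and z of cup3 in the frame of board between 0.008 and 0.016 m and contact force between the fingers and cup3 below 0.2 N and x of cup4 in the frame of board between -0.11 and 0.11 m and y of cup4 in the frame of board between -0.07 and 0.07 m and z of cup4 in the frame of board between 0.008 and 0.016 m and contact force between the fingers and cup4 below 0.2 N), for 0.3 s.
At the end, for the whole second after the job is handed in: Chuck flat on the wheel head (gap under 3 mm, pin in its hole); beaker upright on the cork within 9 mm of its middle; every cup upright on the board, centre 20 mm or more inside the edges; lid flat on the box (within 4 mm in height, 12 mm of centre, 0.12 rad of square); all at rest (all of step 3 and horizontal distance between chuck and shaft_foot below 0.004 m and horizontal distance between pin_hole and pin_tip below 0.005 m and z of chuck in the frame of shaft_foot below 0.003 m and angle between each of chuck, lid's own z axis and vertical below 0.03 rad and horizontal distance between beaker and chuck below 0.009 m and z of beaker in the frame of chuck between 0.058 and 0.066 m and angle between beaker's own z axis and vertical below 0.06 rad and horizontal distance between lid and box below 0.012 m and z of lid in the frame of box between 0.088 and 0.096 m and angle between the x axis of lid and the x axis of box, either way round below 0.12 rad and linear speed of each of chuck, beaker, lid below 0.03 m/s); the robot touches nothing.
It fails at once if a bystander (brush, rib, sponge, jar, tub) moved more than 50 mm (distance of any of brush, rib, sponge, wax_jar, tub from where it was at the start of the episode above 0.05 m).
It fails at once if the beaker or a cup tipped over (more than 0.6 rad) (angle between any of beaker, cup1, cup2, cup3, cup4's own z axis and vertical above 0.6 rad).
It fails at once if the beaker or a cup was let fall (faster than 0.7 m/s out of the fingers, a drop of about 25 mm) ((linear speed of beaker above 0.7 m/s and contact force between the fingers and beaker below 0.2 N) or (linear speed of cup1 above 0.7 m/s and contact force between the fingers and cup1 below 0.2 N) or (linear speed of cup2 above 0.7 m/s and contact force between the fingers and cup2 below 0.2 N) or (linear speed of cup3 above 0.7 m/s and contact force between the fingers and cup3 below 0.2 N) or (linear speed of cup4 above 0.7 m/s and contact force between the fingers and cup4 below 0.2 N)).
Of cup1, cup2, cup3, cup4 only 2 to 4 are there at a start; the rules pass over those that are not, and their reading is None.
At some moment in a run one of lid may be knocked a few centimetres aside while the robot is not near it.
It also fails if it takes over 210 s, if anything falls off the work surface, if the arm or the gripper's body presses on something with over 40 N, if the wrist force passes 120 N, or if a joint passes its speed limit or range.

## Working session

There is one attempt and no reset: what is moved stays moved. The work goes in short steps, Python scripts to look and compute and a tool call to move; the robot and the scene stay as the last step left them, time stands still between calls to the robot, and variables do not carry over. Pictures are saved under pics/ and viewed, about 12 in all and at most 16, crops included, and the job is handed in when it is done.

Besides the shell and the picture viewer there is one more tool, called after ">>>" by a JSON object that holds its "method" and its "body". step_arm: Moves the arm, as the interface text tells. Its arguments: {"type":"object","properties":{"moves":{"type":"array","items":{"type":"array","items":{"type":"number"}}},"grip_force":{"type":"number"}},"required":["moves"]}

```bash
ls; mkdir -p pics; cat > h.py <<'E'
import numpy as np, cv2
from bench import ctrl
from scipy.spatial.transform import Rotation as R
def snap(name,f,crop=None,scale=1):
    im=ctrl.get_image(name); np.savez('pics/'+f+'.npz',**{k:im[k] for k in('pixels','mtx','world_to_cam')})
    p=im['pixels']
    save(p,f,crop,scale); return im
def save(p,f,crop=None,scale=1):
    if crop: x0,y0,x1,y1=crop; p=p[y0:y1,x0:x1]
    p=cv2.resize(p,None,fx=scale,fy=scale,interpolation=cv2.INTER_CUBIC)
    cv2.imwrite('pics/'+f+'.png',p)
def load(f): return np.load('pics/'+f+'.npz')
def w(im,u,v,z):
    """pixel -> world at height z"""
    M=np.array(im['world_to_cam']);Rm,t=M[:3,:3],M[:3,3]
    c=-Rm.T@t; d=Rm.T@np.linalg.inv(im['mtx'])@[u,v,1]
    return c+d*(z-c[2])/d[2]
def px(im,P):
    M=np.array(im['world_to_cam']);q=im['mtx']@(M[:3,:3]@np.array(P,float)+M[:3,3]);return q[:2]/q[2]
def st():
    s=ctrl.read_state(); r=R.from_rotvec(s['tcp_rot']).as_matrix()
    print('t',round(s['time_s'],2),'p',np.round(s['ee_pos'],4),'F',np.round(s['wrist_force'],1),'w',round(s['width'],4),'q',np.round(s['qpos'],2))
    print('tool x',np.round(r[:,0],3),'y',np.round(r[:,1],3),'z',np.round(r[:,2],3)); return s,r
def go(P,ang=None):
    """tool shift cm to world P from measured pose; ang = desired world yaw of tool x (mod 180)"""
    s,r=st(); d=r.T@(np.array(P)-s['ee_pos'])*100
    yaw=np.degrees(np.arctan2(r[1,0],r[0,0]))
    t=None if ang is None else ((yaw-ang+90)%180-90)*(1 if r[2,1]<0 else -1)
    print('shift',np.round(d,2),'yaw',round(yaw,1),'turn',t)
E
python3 - <<'E'
from h import *
a=snap('top','top0',None,1.5);b=snap('scene','sc0',None,1.5);st()
for i in(a,b):
    M=i['world_to_cam'];print(-M[:3,:3].T@M[:3,3], i['mtx'][0,0])
E
```

```text
pics
t 0.1 p [ 0.245  -0.5474  0.2304] F [ 0.4  0.5 -0.4] w 0.0854 q [-0.82  0.04  0.08 -0.   -1.62 -0.33]
tool x [-0.409  0.913  0.002] y [-0.001  0.001 -1.   ] z [-0.913 -0.409  0.   ]
[0.40959118 0.01947851 1.41378538] 467.70358530296846
[1.3923311  0.23417053 0.82642692] 418.78189918313075
```

View pics/top0.png

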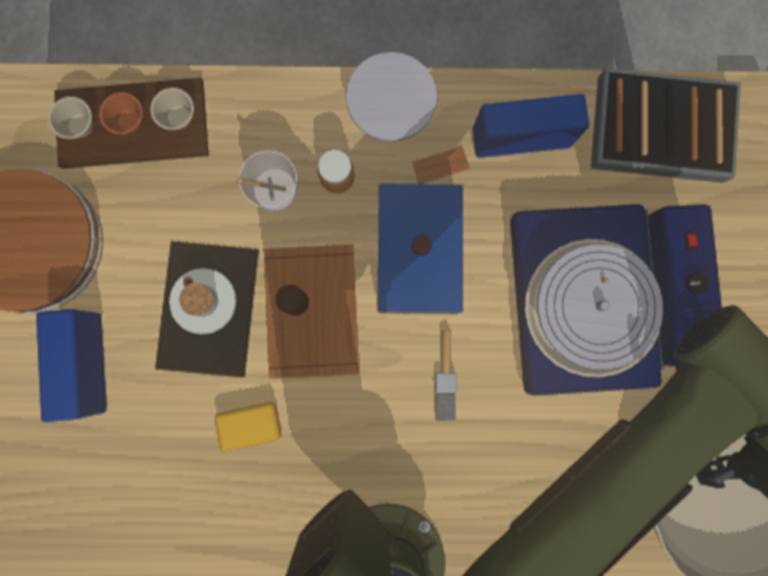

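View pics/sc0.png

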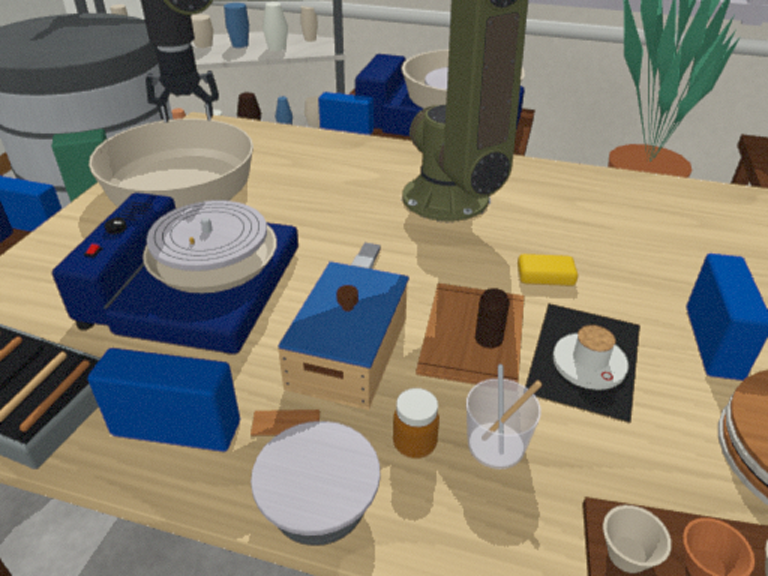

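The top view shows the mat and chuck at about (205,305)/1.5 px, the board and beaker at (312,310)/1.5, the box at (420,248)/1.5 and the wheel at (600,305)/1.5. In the top image, +x is up and +y is left. I'll make one enlarged mosaic to get accurate pixels.

```bash
python3 - <<'E'
from h import *
p=load('top0')['pixels']
a=cv2.resize(p[155:260,100:245],None,fx=5.5,fy=5.5,interpolation=cv2.INTER_CUBIC)
cv2.imwrite('pics/c1.png',a)
b=cv2.resize(p[115:265,245:445],None,fx=4,fy=4,interpolation=cv2.INTER_CUBIC)
cv2.imwrite('pics/c2.png',b)
E
```

```text
(no output)
```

View pics/c1.png

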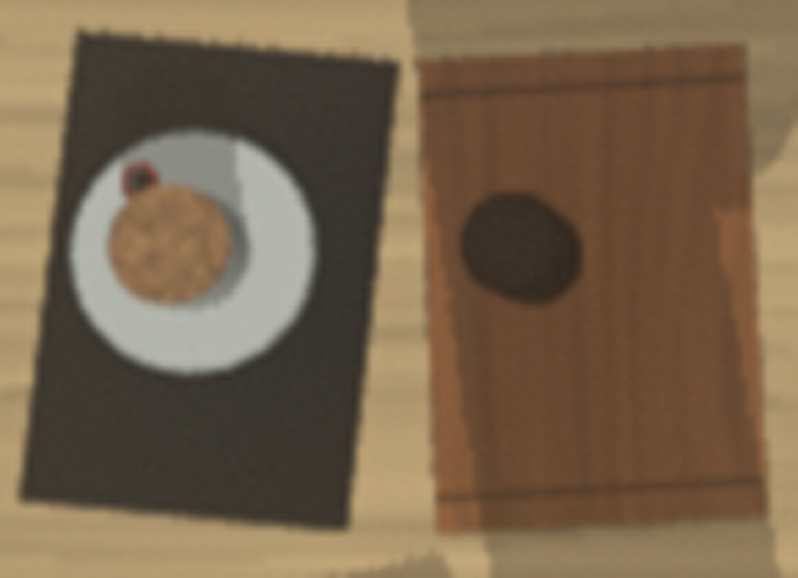

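View pics/c2.png

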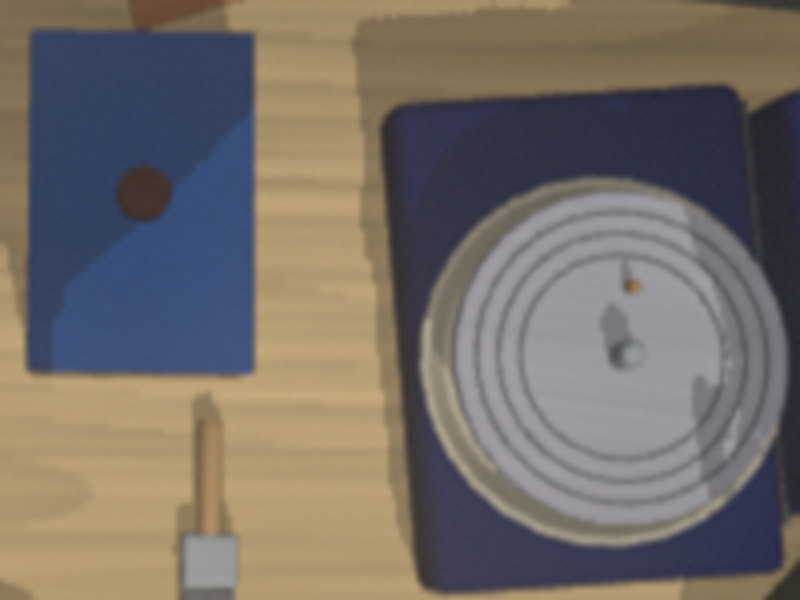

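```bash
cat > m.py <<'E'
from h import *
im=load('top0')
A=lambda x,y,z:w(im,(x+.5)/5.5-.5+100,(y+.5)/5.5-.5+155,z)[:2]
B=lambda x,y,z:w(im,(x+.5)/4-.5+245,(y+.5)/4-.5+115,z)[:2]
def rect(n,P):
    P=np.array(P);c=P.mean(0);dx=P[0]+P[1]-P[2]-P[3]
    print(n,np.round(c,4),'yaw',np.degrees(np.arctan2(dx[1],dx[0])),'sizes',np.linalg.norm(dx)/2,np.linalg.norm(P[0]+P[3]-P[1]-P[2])/2)
rect('mat',[A(78,32,.003),A(400,64,.003),A(348,528,.003),A(20,500,.003)])
rect('board',[A(418,60,.012),A(745,44,.012),A(768,518,.012),A(436,535,.012)])
rect('lid',[B(30,30,.11),B(254,34,.11),B(254,374,.11),B(27,372,.11)])
c=A(193,252,.015);k=A(169,245,.065);h=A(141,182,.015);d=h-c
print('chuck flange',c,'cork',k,'hole',h,np.linalg.norm(d),np.degrees(np.arctan2(d[1],d[0])),'flange dia',np.linalg.norm(A(70,252,.015)-A(316,252,.015)))
print('beaker top',A(507,238,.105),'bot',A(537,260,.024))
print('knob',B(144,193,.148))
f=B(621,358,.14);s=B(627,354,.165);p=B(632,286,.152)
for q in(f,s):
    d=p-q;print('wheel',q,'pin',p,np.linalg.norm(d),np.degrees(np.arctan2(d[1],d[0])))
E
python3 m.py
```

```text
mat [0.4932 0.3634] yaw -5.019709109680039 sizes 0.25646089032271474 0.17840300971703255
board [0.4895 0.1548] yaw 3.3627014145990426 sizes 0.25904953664456026 0.1793602031676012
lid [ 0.6033 -0.0574] yaw -0.19771292614377614 sizes 0.24236965757885948 0.15887021752973568
chuck flange [0.50714135 0.37112544] cork [0.50725079 0.3711937 ] hole [0.54515194 0.40048971] 0.04803191320519693 37.68711793334168 flange dia 0.1331446243633421
beaker top [0.5089973  0.18936245] bot [0.50332972 0.18347002]
knob [ 0.60321454 -0.05701217]
wheel [ 0.49271221 -0.38443151] pin [ 0.54107666 -0.38930191] 0.048609062486251506 -5.750424338654703
wheel [ 0.49379579 -0.38061294] pin [ 0.54107666 -0.38930191] 0.048072641894197195 -10.413256107633742
```

```bash
python3 - <<'E'
from h import *
go([.44,-.384,.32],114-0)
E
```

```text
t 0.1 p [ 0.245  -0.5474  0.2304] F [ 0.4  0.5 -0.4] w 0.0854 q [-0.82  0.04  0.08 -0.   -1.62 -0.33]
tool x [-0.409  0.913  0.002] y [-0.001  0.001 -1.   ] z [-0.913 -0.409  0.   ]
shift [  6.96  -8.95 -24.47] yaw 114.1 turn 0.11235845902646702
```

>>> {"method": "step_arm", "body": {"moves": [[0,1.7,-4,-6,0],[0,3.5,-9,-12,0],[0,5.2,-9,-18,0],[0,7,-9,-24.4,0],[0,7,-9,-24.4,0],[0,7,-9,-24.4,0]]}}

```text
time_s: 0.85
ee_pos: [0.4407, -0.3825, 0.3204]
tcp_rot: [-0.976, -1.514, 1.514]
wrist_force: [-0.6, -1.0, 0.5]
width: 0.0854
```

```bash
python3 - <<'E'
from h import *
i=snap('wrist','w1',None,1.5);st()
M=i['world_to_cam'];print(-M[:3,:3].T@M[:3,3], i['mtx'],M)
print(px(i,[.4935,-.382,.165]),px(i,[.541,-.389,.152]))
E
```

```text
t 0.9 p [ 0.4397 -0.3835  0.3206] F [-1.5 -1.2 -0.5] w 0.0851 q [-0.37  0.03  0.23 -0.   -1.78 -0.77]
tool x [-0.41   0.912  0.001] y [-0.001  0.001 -1.   ] z [-0.912 -0.41   0.001]
[ 0.37845098 -0.41082652  0.46269064] [[295.64927643   0.         253.04377496]
 [  0.         295.64927643 186.19044976]
 [  0.           0.           1.        ]] [[-0.4114428   0.91143367  0.00186714  0.52928814]
 [ 0.87767633  0.39564989  0.27045413 -0.29475059]
 [ 0.24576226  0.11291515 -0.96273105  0.39882622]
 [ 0.          0.          0.          1.        ]]
[232.95271103 215.80814867] [211.8668038  244.42747052]
```

View pics/w1.png

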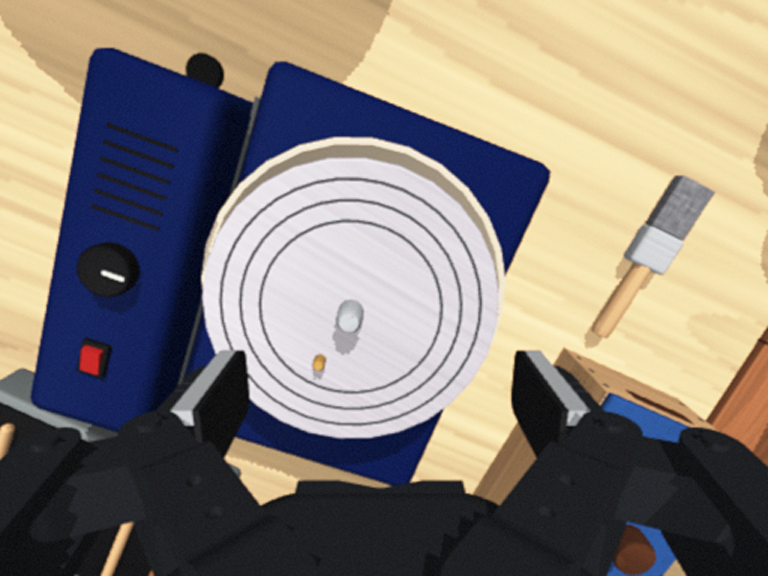

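The wrist view shows the shaft top at about (350,320)/1.5, the pin tip at (319,366)/1.5, and the head ellipse spanning x 203–500 and y 157–438 (all /1.5). These agree with the top-view estimate.

```bash
python3 - <<'E'
from h import *
i=load('w1')
W=lambda x,y,z:w(i,(x+.5)/1.5-.5,(y+.5)/1.5-.5,z)[:2]
s=W(350,321,.165);p=W(319.5,366,.152)
print('shaft',s,'base',W(349.5,305,.14),'pin',p,np.linalg.norm(p-s),np.degrees(np.arctan2(*(p-s)[::-1])))
P=np.array([W(203,285,.14),W(500,300,.14),W(352,157,.14),W(347,438,.14)]);print(P)
f=lambda v:[np.hypot(*(q-v))-.115 for q in P]
from scipy.optimize import least_squares
r=least_squares(f,[.49,-.38]);print('head',r.x,r.fun)
st();
go([.506,.371,.28])
E
```

```text
shaft [ 0.49132252 -0.38268519] base [ 0.48891268 -0.38584857] pin [ 0.53984291 -0.38826725] 0.04884042853527141 -6.562780546220975
[[ 0.51981592 -0.49337051]
 [ 0.43782821 -0.28233493]
 [ 0.38748854 -0.42748808]
 [ 0.59817401 -0.34122143]]
head [ 0.49224196 -0.38262106] [-0.00086954 -0.00090283 -0.00104243 -0.00126554]
t 0.9 p [ 0.4397 -0.3835  0.3206] F [-1.5 -1.2 -0.5] w 0.0851 q [-0.37  0.03  0.23 -0.   -1.78 -0.77]
tool x [-0.41   0.912  0.001] y [-0.001  0.001 -1.   ] z [-0.912 -0.41   0.001]
t 0.9 p [ 0.4397 -0.3835  0.3206] F [-1.5 -1.2 -0.5] w 0.0851 q [-0.37  0.03  0.23 -0.   -1.78 -0.77]
tool x [-0.41   0.912  0.001] y [-0.001  0.001 -1.   ] z [-0.912 -0.41   0.001]
shift [ 66.09   4.1  -36.98] yaw 114.2 turn None
```

>>> {"method": "step_arm", "body": {"moves": [[0,66.1,3,-37,0],[0,66.1,3,-37,0],[0,66.1,3,-37,0],[0,66.1,3,-37,0],[0,66.1,3,-37,0],[0,66.1,3,-37,0],[0,66.1,3,-37,0],[0,66.1,3,-37,0],[0,66.1,3,-37,0],[0,66.1,3,-37,0],[0,66.1,3,-37,0],[0,66.1,3,-37,0]]}}

```text
time_s: 2.4
ee_pos: [0.5068, 0.3631, 0.2917]
tcp_rot: [-0.981, -1.511, 1.511]
wrist_force: [1.2, -0.6, 0.5]
width: 0.0854
```

```bash
python3 - <<'E'
from h import *
go([.506,.371,.28])
i=snap('wrist','w2',None,1.5)
E
```

```text
t 2.4 p [0.5068 0.3631 0.2917] F [ 1.2 -0.6  0.5] w 0.0854 q [ 0.94  0.12  0.28  0.   -1.73 -2.09]
tool x [-0.407  0.913 -0.   ] y [ 0.  0. -1.] z [-0.913 -0.407 -0.   ]
shift [ 0.75  1.17 -0.25] yaw 114.0 turn None
```

View pics/w2.png

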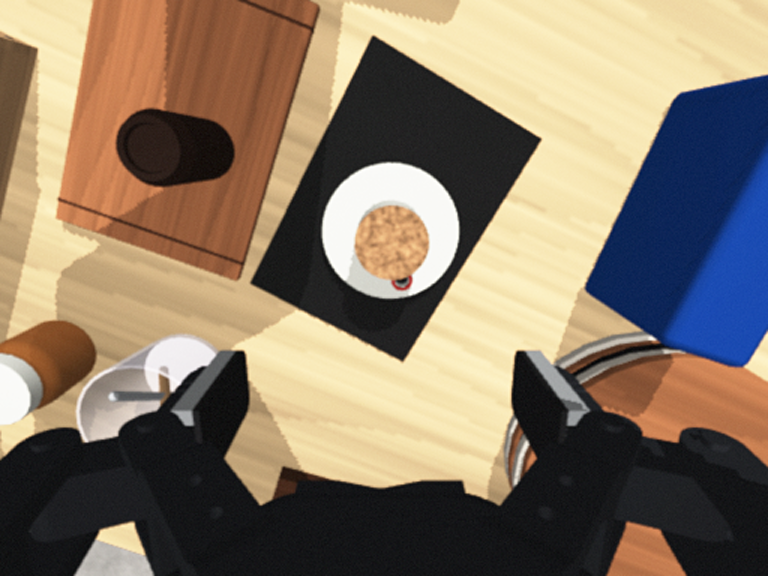

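The wrist view shows the cork at (391.5,241.5), the flange centre at (391,230), the red hole at (402,282) and the beaker foot at (153,148), all /1.5.

```bash
python3 - <<'E'
from h import *
i=load('w2')
W=lambda x,y,z:w(i,(x+.5)/1.5-.5,(y+.5)/1.5-.5,z)[:2]
c=W(391.5,241.5,.065);h=W(402,282,.015);f=W(391,230,.015)
print('cork',c,'flange',f,'hole',h,[ (np.linalg.norm(h-q),np.degrees(np.arctan2(*(h-q)[::-1]))) for q in(c,f)])
print('beaker',W(153,148,.117), 'dia',np.linalg.norm(W(126,148,.117)-W(181,148,.117)))
go([.507,.370,.023])
E
```

```text
cork [0.50468044 0.37316222] flange [0.50296117 0.37327623] hole [0.54543928 0.40443909] [(np.float64(0.05137630848414695), np.float64(37.50133268715709)), (np.float64(0.052683146935954446), np.float64(36.26457790640792))]
beaker [0.50351988 0.19171336] dia 0.037666358163189834
t 2.45 p [0.5061 0.3689 0.287 ] F [-3.7 -0.6 -5.9] w 0.0852 q [ 0.95  0.13  0.28 -0.   -1.73 -2.1 ]
tool x [-0.41   0.912 -0.001] y [-0.004 -0.003 -1.   ] z [-0.912 -0.41   0.005]
shift [ 0.08 26.4  -0.25] yaw 114.2 turn None
```

>>> {"method": "step_arm", "body": {"moves": [[0,0.2,6,0,0],[0,0.2,12,0,0],[0,0.2,18,0,0],[0,0.2,22,0,0],[0,0.2,25,0,0],[0,0.2,26.5,0,0],[0,0.2,26.5,0,0],[0.5,0.2,26.5,0,0],[0.8,0.2,26.5,0,0],[1,0.2,26.5,0,0],[1,0.2,26.5,0,0],[1,0.2,26.5,0,0]], "grip_force": 60}}

```text
time_s: 3.95
ee_pos: [0.5065, 0.3654, 0.0295]
tcp_rot: [-0.981, -1.517, 1.508]
wrist_force: [0.0, 0.4, 6.4]
width: 0.0627
```

>>> {"method": "step_arm", "body": {"moves": [[1,0,0,0,0],[1,0,0,0,0],[1,0,-3,0,0],[1,0,-9,0,0],[1,0,-15,0,0],[1,0,-21,0,0],[1,0,-23,0,0],[1,0,-23,0,0]]}}

```text
time_s: 4.95
ee_pos: [0.5056, 0.3645, 0.2585]
tcp_rot: [-0.98, -1.515, 1.509]
wrist_force: [-0.4, 0.9, -3.0]
width: 0.0622
```

```bash
python3 - <<'E'
from h import *
go([.4925,-.3827,.27],114-45)
E
```

```text
t 4.95 p [0.5056 0.3645 0.2585] F [-0.4  0.9 -3. ] w 0.0622 q [ 0.95  0.1   0.2  -0.   -1.67 -2.1 ]
tool x [-0.408  0.913  0.002] y [ 0.002  0.003 -1.   ] z [-0.913 -0.408 -0.003]
shift [-67.66  -1.36  31.71] yaw 114.1 turn 45.10786569395913
```

>>> {"method": "step_arm", "body": {"moves": [[1,-67.7,-1,31.7,45],[1,-67.7,-1,31.7,45],[1,-67.7,-1,31.7,45],[1,-67.7,-1,31.7,45],[1,-67.7,-1,31.7,45],[1,-67.7,-1,31.7,45],[1,-67.7,-1,31.7,45],[1,-67.7,-1,31.7,45],[1,-67.7,-1,31.7,45],[1,-67.7,-1,31.7,45],[1,-67.7,-1,31.7,45],[1,-67.7,-1,31.7,45]]}}

```text
time_s: 6.45
ee_pos: [0.4917, -0.3849, 0.2638]
tcp_rot: [-1.356, -0.935, 0.937]
wrist_force: [1.0, -0.1, -1.0]
width: 0.0626
```

```bash
python3 - <<'E'
from h import *
go([.4925,-.3827,.27],114-45)
E
```

```text
t 6.45 p [ 0.4917 -0.3849  0.2638] F [ 1.  -0.1 -1. ] w 0.0626 q [-0.34  0.12  0.22 -0.   -1.68 -1.59]
tool x [0.357 0.934 0.001] y [-0.003  0.002 -1.   ] z [-0.934  0.357  0.004]
shift [ 0.24 -0.62  0.01] yaw 69.1 turn 0.10577939719279073
```

>>> {"method": "step_arm", "body": {"moves": [[1,0.2,-0.2,0,0],[1,0.2,-0.2,0,0],[1,0.2,-0.2,0,0]]}}

```text
time_s: 6.82
ee_pos: [0.4935, -0.3803, 0.2682]
tcp_rot: [-1.359, -0.938, 0.938]
wrist_force: [-0.1, 1.0, -1.8]
width: 0.0622
```

```bash
python3 - <<'E'
from h import *
i=snap('wrist','w3',(100,100,400,384),2); t=snap('top','t3')
st()
E
```

```text
t 6.92 p [ 0.4936 -0.3803  0.2688] F [ 1.1 -0.1 -1.7] w 0.0624 q [-0.34  0.11  0.23 -0.   -1.69 -1.6 ]
tool x [0.355 0.935 0.   ] y [ 0.  0. -1.] z [-0.935  0.355 -0.   ]
```

View pics/w3.png

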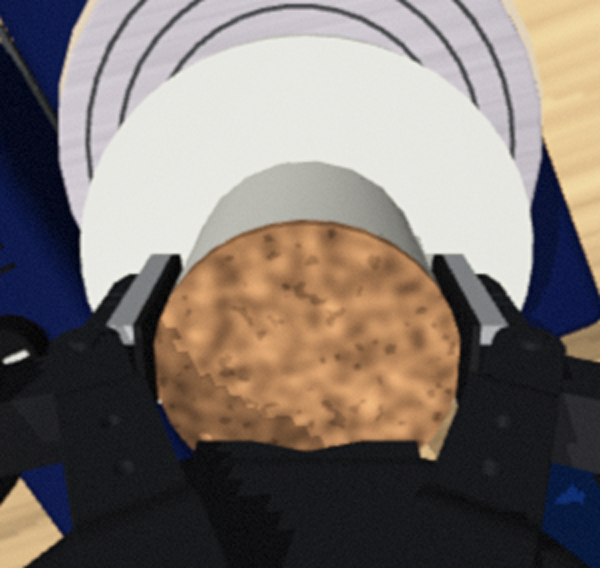

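The wrist view (2x, offset 100,100) shows the chuck upright in the jaws. The flange extremes are left 80, right 533 and top 37; the cork extremes are left 155, right 461 and top 220. Next I'll solve for its position in the hand.

```bash
python3 - <<'E'
from h import *
from scipy.optimize import least_squares
i=load('w3')
a=np.linspace(0,2*np.pi,720)
def ext(c,z,r):
    q=np.array([px(i,[c[0]+r*np.cos(t),c[1]+r*np.sin(t),z]) for t in a])
    q=(q-100+.5)*2-.5
    return [q[:,0].min(),q[:,0].max(),q[:,1].min()]
obs=np.array([80,533,37,155,461,220])
f=lambda v:np.array(ext(v[:2],v[2]+.012,.065)+ext(v[:2],v[2]+.062,.032))-obs
r=least_squares(f,[.4936,-.3803,.245],diff_step=1e-3);print(r.x,r.fun)
s,_=st();print('chuck - tcp',r.x-s['ee_pos'])
E
```

```text
[ 0.49701363 -0.38113889  0.2403983 ] [ 2.0777711  -0.68844882 -1.80458736 -1.09809933  0.09273205  1.34529794]
t 6.92 p [ 0.4936 -0.3803  0.2688] F [ 1.1 -0.1 -1.7] w 0.0624 q [-0.34  0.11  0.23 -0.   -1.69 -1.6 ]
tool x [0.355 0.935 0.   ] y [ 0.  0. -1.] z [-0.935  0.355 -0.   ]
chuck - tcp [ 0.00341892 -0.00085262 -0.0283591 ]
```

>>> {"method": "step_arm", "body": {"moves": [[1,-0.3,0,0.4,0],[1,-0.3,3,0.4,0],[1,-0.3,6,0.4,0],[1,-0.3,7,0.4,0],[1,-0.3,7.5,0.4,0],[1,-0.3,8,0.4,0],[1,-0.3,8,0.4,0]]}}

```text
time_s: 7.8
ee_pos: [0.4886, -0.3828, 0.1891]
tcp_rot: [-1.36, -0.937, 0.936]
wrist_force: [-0.1, -0.4, -2.7]
width: 0.0623
```

```bash
python3 - <<'E'
from h import *
st();i=snap('scene','s4',(40,100,240,240),4)
E
```

```text
t 7.8 p [ 0.4886 -0.3828  0.1891] F [-0.1 -0.4 -2.7] w 0.0623 q [-0.34  0.09  0.06  0.   -1.54 -1.59]
tool x [ 0.357  0.934 -0.   ] y [ 0.001 -0.    -1.   ] z [-0.934  0.357 -0.001]
```

View pics/s4.png

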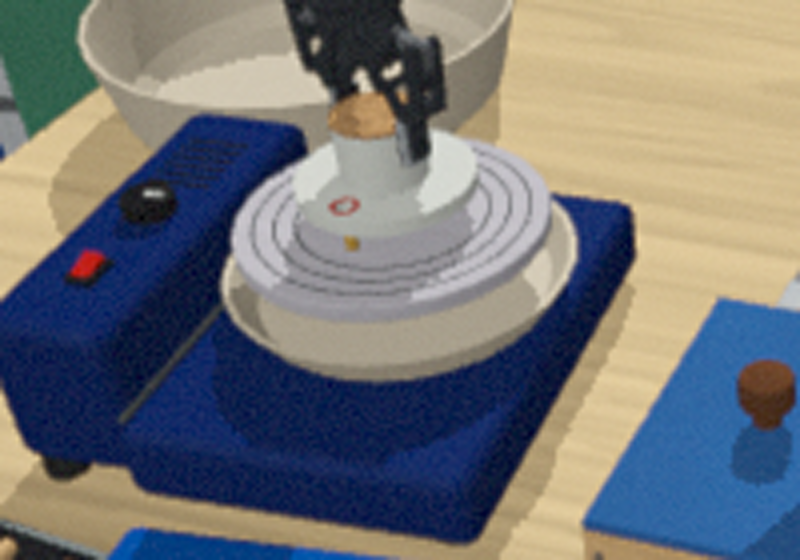

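The chuck is over the shaft with no contact force. The red hole is at (345,206) and the pin tip at (352,242) in the crop, which I'll compare now.

```bash
python3 - <<'E'
from h import *
i=load('s4')
W=lambda x,y,z:w(i,(x+.5)/4-.5+40,(y+.5)/4-.5+100,z)[:2]
print('hole',W(345,206,.1727),'pin',W(352,241,.152), W(371,115,.2227))
E
```

```text
hole [ 0.53929798 -0.3890696 ] pin [ 0.55090626 -0.38116145] [ 0.49528086 -0.38347102]
```

>>> {"method": "step_arm", "body": {"moves": [[1,0,0.4,0,0],[1,0,0.8,0,0],[1,0,1.1,0,0],[1,0,1.4,0,0],[1,0,1.4,0,0]]}}

```text
time_s: 8.48
ee_pos: [0.4884, -0.3827, 0.1742]
tcp_rot: [-1.359, -0.936, 0.937]
wrist_force: [0.1, 0.7, -1.9]
width: 0.0628
```

>>> {"method": "step_arm", "body": {"moves": [[1,0,0.2,0,0],[1,0,0.4,0,0],[1,0,0.6,0,0],[1,0,0.8,0,0],[1,0,0.8,0,0]]}}

```text
time_s: 9.1
ee_pos: [0.4885, -0.3828, 0.1667]
tcp_rot: [-1.36, -0.937, 0.936]
wrist_force: [0.6, 0.4, -0.7]
width: 0.0624
```

>>> {"method": "step_arm", "body": {"moves": [[1,0,0.2,0,0],[1,0,0.4,0,0],[1,0,0.4,0,0]]}}

```text
time_s: 9.48
ee_pos: [0.4889, -0.3833, 0.1665]
tcp_rot: [-1.364, -0.939, 0.937]
wrist_force: [-3.4, 4.0, 10.7]
width: 0.0625
```

Contact is firm, so the chuck is home. Next I'll open, rise and look.

>>> {"method": "step_arm", "body": {"moves": [[1,0,-0.3,0,0],[0.6,0,-0.3,0,0],[0,0,-0.3,0,0],[0,0,-0.3,0,0],[0,0,-0.3,0,0],[0,0,-4,0,0],[0,0,-10,0,0],[0,0,-12,-5,0],[0,0,-12,-5,0],[0,0,-12,-5,0]]}}

```text
time_s: 10.72
ee_pos: [0.5352, -0.4005, 0.2812]
tcp_rot: [-1.358, -0.935, 0.937]
wrist_force: [0.4, 0.6, 0.6]
width: 0.085
```

```bash
python3 - <<'E'
from h import *
i=snap('scene','s5'); j=snap('wrist','w5')
a=cv2.resize(i['pixels'][120:240,60:220],None,fx=2.5,fy=2.5,interpolation=3)
b=cv2.resize(j['pixels'][84:384,50:450],None,fx=1,fy=1)
cv2.imwrite('pics/m5.png',np.hstack([a,b])); go([.603,-.057,.26],90)
E
```

```text
t 10.82 p [ 0.5345 -0.4005  0.2826] F [ 0.4 -0.   0.1] w 0.0854 q [-0.34  0.24  0.4   0.   -1.73 -1.59]
tool x [ 0.357  0.934 -0.   ] y [-0. -0. -1.] z [-0.934  0.357  0.   ]
shift [34.53  2.26  5.86] yaw 69.1 turn -20.901332896725336
```

View pics/m5.png

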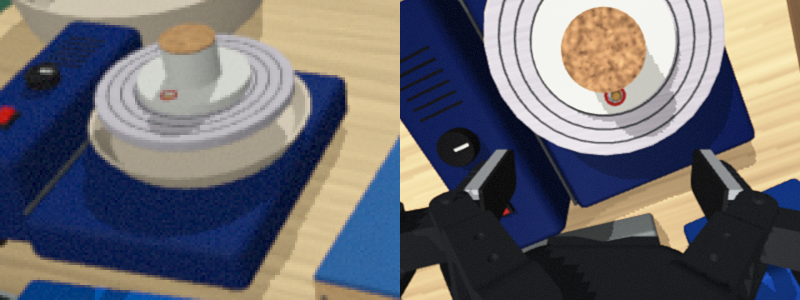

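The chuck sits flush, with the pin visible inside the red ring. In the mosaic, the cork centre is at wrist px (254,134). Now the lid: I'll turn the jaws to lie along x.

>>> {"method": "step_arm", "body": {"moves": [[0,34.5,0,10,-111],[0,34.5,0,10,-111],[0,34.5,0,10,-111],[0,34.5,0,10,-111],[0,34.5,0,10,-111],[0,34.5,0,10,-111],[0,34.5,0,10,-111],[0,34.5,0,10,-111],[0,34.5,0,10,-111],[0,34.5,0,10,-111],[0,34.5,0,10,-111],[0,34.5,0,10,-111]]}}

```text
time_s: 12.32
ee_pos: [0.5641, -0.0429, 0.2832]
tcp_rot: [0.0, 2.221, -2.22]
wrist_force: [-0.0, -0.1, -0.2]
width: 0.0854
```

```bash
cat >> h.py <<'E'
def blob(im,f,z,near,rad=60):
    """centroid of mask f(hsv) connected comp nearest pixel of 'near' (world), world pos at z"""
    hsv=cv2.cvtColor(im['pixels'],cv2.COLOR_BGR2HSV); m=f(hsv).astype(np.uint8)
    n,l,s,c=cv2.connectedComponentsWithStats(m); q=px(im,near)
    k=[a for a in range(1,n) if s[a,4]>60]; a=min(k,key=lambda a:np.hypot(*(c[a]-q)))
    print('exp px',q,'blob',s[a],c[a],'->',np.round(w(im,*c[a],z)[:2],4)); return c[a]
E
python3 - <<'E'
from h import *
print('cork',w(load('w5'),254,134,.202))
s,r=st();i=snap('wrist','w6')
hsv=cv2.cvtColor(i['pixels'],cv2.COLOR_BGR2HSV);q=px(i,[.603,-.057,.148]);print(q)
print(hsv[int(q[1]),int(q[0])]); M=i['world_to_cam'];print(-M[:3,:3].T@M[:3,3])
blob(i,lambda h:(h[...,0]<15)&(h[...,1]>90)&(h[...,2]<130),.148,[.603,-.057,.148])
go([.603,-.057,.12],180)
E
```

```text
cork [ 0.49167019 -0.38302948  0.202     ]
t 12.32 p [ 0.5641 -0.0429  0.2832] F [-0.  -0.1 -0.2] w 0.0854 q [ 0.28 -0.04  0.1   0.   -1.71 -0.28]
tool x [-1.    -0.001 -0.001] y [ 0.001  0.    -1.   ] z [ 0.001 -1.    -0.   ]
[212.52322933 162.10229117]
[ 10 152  97]
[ 0.56432372 -0.11164651  0.42545953]
exp px [212.52322933 162.10229117] blob [ 195  142   38   39 1144] [213.46853147 161.22814685] -> [ 0.6021 -0.0578]
t 12.38 p [ 0.5642 -0.0429  0.2832] F [-0.3  0.3 -0. ] w 0.0856 q [ 0.28 -0.04  0.1   0.   -1.71 -0.28]
tool x [-1.    -0.    -0.001] y [ 0.001  0.    -1.   ] z [ 0. -1. -0.]
shift [-3.86 16.32  1.42] yaw -180.0 turn 0.022050729851400774
```

>>> {"method": "step_arm", "body": {"moves": [[0,-3.8,0,1.4,0],[0,-3.8,6,1.4,0],[0,-3.8,12,1.4,0],[0,-3.8,15,1.4,0],[0,-3.8,16.2,1.4,0],[0,-3.8,16.2,1.4,0],[0.6,-3.8,16.2,1.4,0],[1,-3.8,16.2,1.4,0],[1,-3.8,16.2,1.4,0],[1,-3.8,16.2,1.4,0],[1,-3.8,16.2,1.4,0],[1,-3.8,16.2,1.4,0]], "grip_force": 80}}

```text
time_s: 13.88
ee_pos: [0.6035, -0.0565, 0.1221]
tcp_rot: [0.0, 2.219, -2.219]
wrist_force: [-0.3, 1.2, 5.5]
width: 0.0355
```

>>> {"method": "step_arm", "body": {"moves": [[1,0,0,0,0],[1,0,-1,0,0],[1,0,-4,0,0],[1,0,-9,0,0],[1,0,-12,0,0],[1,0,-12,0,0]]}}

```text
time_s: 14.62
ee_pos: [0.6035, -0.0566, 0.2432]
tcp_rot: [0.002, 2.219, -2.218]
wrist_force: [-0.0, -0.3, -3.3]
width: 0.0355
```

```bash
python3 - <<'E'
from h import *
t=snap('scene','s7',(150,100,450,300),2.5)
snap('wrist','w7')
go([.4932,.3634,.24],175)
E
```

```text
t 14.72 p [ 0.6023 -0.0562  0.2388] F [ 0.1  0.2 -3.5] w 0.0356 q [ 0.24  0.06  0.12 -0.   -1.63 -0.24]
tool x [-1.    -0.002  0.003] y [-0.003  0.001 -1.   ] z [ 0.002 -1.    -0.001]
shift [ 10.83  -0.05 -41.98] yaw -179.9 turn 5.110799080350716
```

View pics/s7.png

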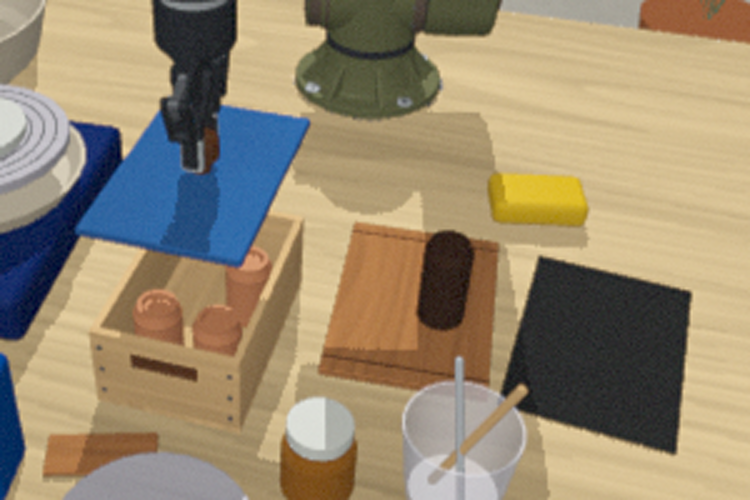

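The lid is held level, with three cups visible so far. Carrying it to the mat.

>>> {"method": "step_arm", "body": {"moves": [[1,10.9,0,-42,5],[1,10.9,0,-42,5],[1,10.9,0,-42,5],[1,10.9,0,-42,5],[1,10.9,0,-42,5],[1,10.9,0,-42,5],[1,10.9,0,-42,5],[1,10.9,0,-42,5],[1,10.9,6,-42,5],[1,10.9,12,-42,5],[1,10.9,15,-42,5],[1,10.9,15,-42,5]]}}

```text
time_s: 16.23
ee_pos: [0.4913, 0.3606, 0.0857]
tcp_rot: [-0.087, -2.167, 2.182]
wrist_force: [-0.3, -0.8, -2.0]
width: 0.0361
```

```bash
python3 - <<'E'
from h import *
go([.4932,.3634,.036],175)
E
```

```text
t 16.23 p [0.4913 0.3606 0.0857] F [-0.3 -0.8 -2. ] w 0.0361 q [ 0.96  0.1  -0.11 -0.   -1.36 -1.05]
tool x [-0.996  0.086  0.006] y [-0.006 -0.007 -1.   ] z [-0.086 -0.996  0.007]
shift [-0.2   4.97 -0.33] yaw 175.1 turn 0.059410234106877624
```

>>> {"method": "step_arm", "body": {"moves": [[1,0,2,-0.3,0],[1,0,4,-0.3,0],[1,0,5,-0.3,0],[1,0,5.4,-0.3,0],[1,0,5.6,-0.3,0],[1,0,5.6,-0.3,0]]}}

```text
time_s: 16.98
ee_pos: [0.4935, 0.3665, 0.0351]
tcp_rot: [-0.093, -2.179, 2.177]
wrist_force: [0.4, 0.4, -2.6]
width: 0.036
```

>>> {"method": "step_arm", "body": {"moves": [[1,0,0.3,0,0],[1,0,0.4,0,0],[1,0,0.4,0,0],[0.6,0,0.2,0,0],[0,0,0.2,0,0],[0,0,0.2,0,0],[0,0,0.2,0,0],[0,0,0.2,0,0],[0,0,-3,0,0],[0,0,-9,0,0],[0,0,-15,0,0],[0,0,-21,0,0]]}}

```text
time_s: 18.48
ee_pos: [0.4931, 0.366, 0.2467]
tcp_rot: [-0.093, -2.178, 2.178]
wrist_force: [0.5, 2.2, 0.3]
width: 0.0856
```

```bash
python3 - <<'E'
from h import *
i=snap('wrist','w8'); j=snap('scene','s8',(150,100,470,300),2.4); go([.505,.188,.25],175)
print('knob',px(i,[.4935,.366,.059]))
blob(i,lambda h:(h[...,0]<15)&(h[...,1]>90)&(h[...,2]<130),.059,[.4935,.366,.059])
E
```

```text
t 18.57 p [0.4955 0.3672 0.254 ] F [-0.8  0.2  0.1] w 0.0853 q [ 0.96  0.08  0.16  0.   -1.64 -1.05]
tool x [-0.996  0.086 -0.01 ] y [ 0.01   0.009 -1.   ] z [-0.086 -0.996 -0.01 ]
shift [-2.48  0.25 17.77] yaw 175.1 turn 0.08242500570653988
knob [252.8354025  165.39711138]
exp px [252.8354025  165.39711138] blob [238 149  31  32 785] [253.04968153 164.52738854] -> [0.4932 0.365 ]
```

View pics/s8.png

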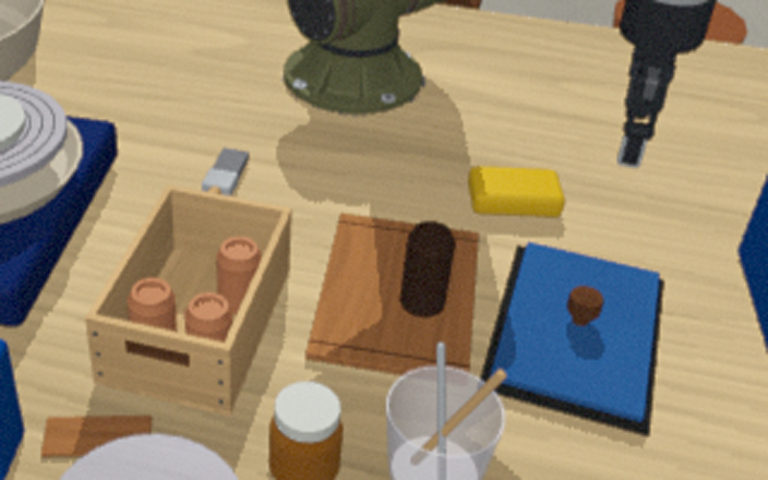

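The lid lies flat on the mat and three cups stand in the box. Next is the beaker, measured from above.

>>> {"method": "step_arm", "body": {"moves": [[0,-2,-2,6,0],[0,-2,-2,12,0],[0,-2,-2,17.6,0],[0,-2,-2,17.6,0],[0,-2,-2,17.6,0]]}}

```text
time_s: 19.2
ee_pos: [0.4982, 0.1892, 0.2645]
tcp_rot: [-0.094, -2.178, 2.177]
wrist_force: [0.4, 0.4, 0.5]
width: 0.0857
```

```bash
python3 - <<'E'
from h import *
i=snap('wrist','w9',(130,60,380,240),3); go([.505,.188,.25],175)
E
```

```text
t 19.25 p [0.4982 0.1897 0.2643] F [ 0.  -0.4 -0.5] w 0.0854 q [ 0.74 -0.13 -0.02 -0.   -1.68 -0.83]
tool x [-0.996  0.085  0.   ] y [-0.  0. -1.] z [-0.085 -0.996 -0.   ]
shift [-0.69  1.43  0.11] yaw 175.1 turn 0.13026423193053915
```

View pics/w9.png

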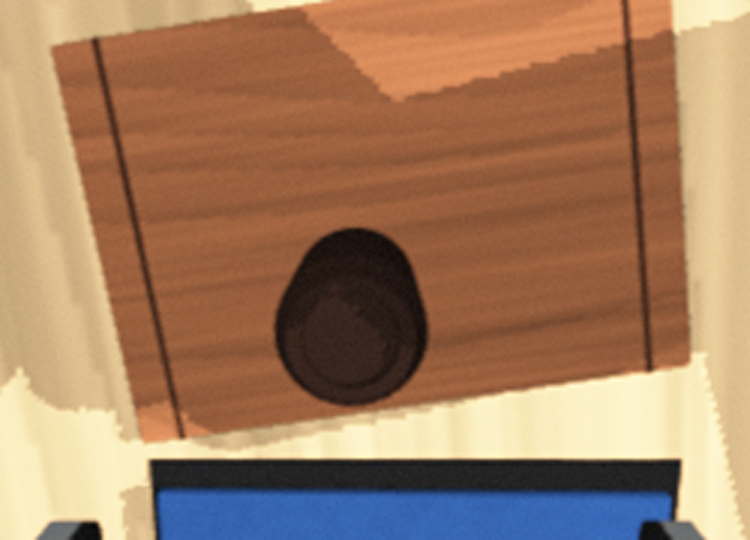

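In the crop the beaker's shoulder circle is centred at about (352,331) and its foot ring at (350,337).

```bash
python3 - <<'E'
from h import *
i=load('w9')
W=lambda x,y,z:w(i,(x+.5)/3-.5+130,(y+.5)/3-.5+60,z)[:2]
print('sh',W(352,331,.105),'foot',W(350,337,.117),'base front',W(352,229,.012),'dia',np.linalg.norm(W(276,331,.105)-W(428,331,.105)))
P=[W(*p,.012) for p in((53,46),(690,362),(145,442))];print(np.round(P,4),'ctr',(P[1]+P[0])/2)
go([.506,.189,.055],175)
E
```

```text
sh [0.50455652 0.18776337] foot [0.50493982 0.18708725] base front [0.50400855 0.16255207] dia 0.05292237054985798
[[0.6216 0.0763]
 [0.3546 0.2363]
 [0.6104 0.2534]] ctr [0.48809668 0.15631412]
t 19.25 p [0.4982 0.1897 0.2643] F [ 0.  -0.4 -0.5] w 0.0854 q [ 0.74 -0.13 -0.02 -0.   -1.68 -0.83]
tool x [-0.996  0.085  0.   ] y [-0.  0. -1.] z [-0.085 -0.996 -0.   ]
shift [-7.900e-01  2.093e+01  1.000e-02] yaw 175.1 turn 0.13026423193053915
```

>>> {"method": "step_arm", "body": {"moves": [[0,-0.7,0,0.1,0],[0,-0.7,6,0.1,0],[0,-0.7,12,0.1,0],[0,-0.7,17,0.1,0],[0,-0.7,20,0.1,0],[0,-0.7,20.5,0.1,0],[0,-0.7,20.5,0.1,0],[0.5,-0.7,20.5,0.1,0],[1,-0.7,20.5,0.1,0],[1,-0.7,20.5,0.1,0],[1,-0.7,20.5,0.1,0],[1,-0.7,20.5,0.1,0]], "grip_force": 45}}

```text
time_s: 20.75
ee_pos: [0.5057, 0.1881, 0.0612]
tcp_rot: [-0.095, -2.18, 2.177]
wrist_force: [-2.2, 0.6, 6.5]
width: 0.0533
```

>>> {"method": "step_arm", "body": {"moves": [[1,0,0,0,0],[1,0,-1,0,0],[1,0,-4,0,0],[1,0,-10,0,0],[1,0,-16,0,0],[1,0,-21,0,0],[1,0,-23,0,0],[1,0,-23,0,0]]}}

```text
time_s: 21.75
ee_pos: [0.5054, 0.1877, 0.2911]
tcp_rot: [-0.095, -2.181, 2.176]
wrist_force: [0.7, -0.1, -3.0]
width: 0.053
```

```bash
python3 - <<'E'
from h import *
s,r=st();i=snap('wrist','w10',(130,120,380,300),3); go([.492,-.383,.285],180)
E
```

```text
t 21.75 p [0.5054 0.1877 0.2911] F [ 0.7 -0.1 -3. ] w 0.053 q [ 0.73 -0.11  0.05 -0.   -1.73 -0.81]
tool x [-0.996  0.085 -0.002] y [ 0.002  0.002 -1.   ] z [-0.085 -0.996 -0.002]
t 21.8 p [0.5049 0.1877 0.2891] F [ 0.1  0.7 -3.3] w 0.0533 q [ 0.73 -0.11  0.05 -0.   -1.73 -0.81]
tool x [-0.996  0.085  0.001] y [-0.001  0.    -1.   ] z [-0.085 -0.996 -0.   ]
shift [-3.58  0.38 56.97] yaw 175.1 turn -4.887802678027867
```

View pics/w10.png

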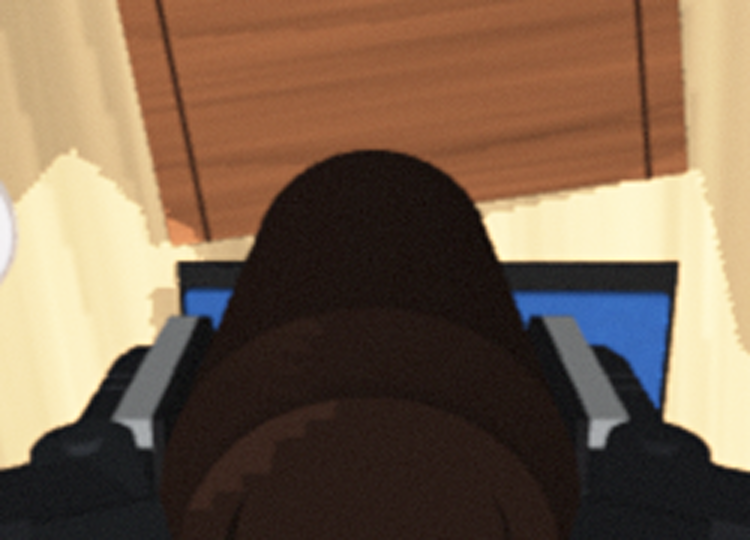

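```bash
python3 - <<'E'
from h import *
i=load('w10');s,r=st()
W=lambda x,y,z:w(i,(x+.5)/3-.5+130,(y+.5)/3-.5+60+60,z)
p=W(372,150,.240); c=p-.0268*r[:,2]; print('centre',c,'off tool',r.T@(c-s['ee_pos']))
E
```

```text
t 21.8 p [0.5049 0.1877 0.2891] F [ 0.1  0.7 -3.3] w 0.0533 q [ 0.73 -0.11  0.05 -0.   -1.73 -0.81]
tool x [-0.996  0.085  0.001] y [-0.001  0.    -1.   ] z [-0.085 -0.996 -0.   ]
centre [0.50534909 0.18911981 0.24001048] off tool [-0.00036709  0.04904141 -0.00141838]
```

>>> {"method": "step_arm", "body": {"moves": [[1,-3.6,-1,57.1,-5],[1,-3.6,-1,57.1,-5],[1,-3.6,-1,57.1,-5],[1,-3.6,-1,57.1,-5],[1,-3.6,-1,57.1,-5],[1,-3.6,-1,57.1,-5],[1,-3.6,-1,57.1,-5],[1,-3.6,-1,57.1,-5],[1,-3.6,-1,57.1,-5],[1,-3.6,-1,57.1,-5],[1,-3.6,-1,57.1,-5],[1,-3.6,-1,57.1,-5]]}}

```text
time_s: 23.3
ee_pos: [0.4925, -0.3832, 0.2992]
tcp_rot: [-0.004, 2.221, -2.219]
wrist_force: [-0.0, -0.0, -1.2]
width: 0.0533
```

```bash
python3 - <<'E'
from h import *
go([.492,-.3844,.253],180)
E
```

```text
t 23.3 p [ 0.4925 -0.3832  0.2992] F [-0.  -0.  -1.2] w 0.0533 q [-0.34  0.12  0.3  -0.   -1.75  0.34]
tool x [-1.    -0.003  0.   ] y [-0.     0.001 -1.   ] z [ 0.003 -1.    -0.001]
shift [0.05 4.62 0.12] yaw -179.8 turn 0.18775591662375746
```

>>> {"method": "step_arm", "body": {"moves": [[1,0,2,0.1,0],[1,0,3.6,0.1,0],[1,0,4.2,0.1,0],[1,0,4.5,0.1,0],[1,0,4.7,0.1,0],[1,0,4.7,0.1,0]]}}

```text
time_s: 24.05
ee_pos: [0.4924, -0.3855, 0.2529]
tcp_rot: [-0.002, 2.22, -2.221]
wrist_force: [0.5, -0.4, -2.5]
width: 0.0533
```

>>> {"method": "step_arm", "body": {"moves": [[1,0,0.2,-0.1,0],[1,0,0.3,-0.1,0],[1,0,0.3,-0.1,0]]}}

```text
time_s: 24.42
ee_pos: [0.4923, -0.3848, 0.2513]
tcp_rot: [-0.0, 2.218, -2.222]
wrist_force: [-1.7, 0.7, 6.2]
width: 0.0532
```

Contact. I'll release slowly, rise, and back off to look.

>>> {"method": "step_arm", "body": {"moves": [[0.5,0,-0.1,0,0],[0,0,-0.1,0,0],[0,0,-0.1,0,0],[0,0,-0.1,0,0],[0,0,-0.1,0,0],[0,0,-4,0,0],[0,0,-9,0,0],[0,0,-9,0,0],[0,0,-9,0,0]]}}

```text
time_s: 25.55
ee_pos: [0.4925, -0.3843, 0.3391]
tcp_rot: [-0.002, 2.221, -2.22]
wrist_force: [0.4, 0.5, 0.2]
width: 0.0856
```

```bash
python3 - <<'E'
from h import *
i=snap('wrist','w11'); j=snap('scene','s11')
a=cv2.resize(j['pixels'][60:220,60:230],None,fx=2.5,fy=2.5,interpolation=3)
b=cv2.resize(i['pixels'][64:264,156:356],None,fx=2,fy=2,interpolation=3)
cv2.imwrite('pics/m11.png',np.hstack([a,b])); go([.6,-.06,.3],180)
E
```

```text
t 25.65 p [ 0.4922 -0.3842  0.338 ] F [ 0.4 -0.2 -0.8] w 0.0856 q [-0.34  0.15  0.4  -0.   -1.82  0.34]
tool x [-1.    -0.002  0.002] y [-0.002  0.001 -1.   ] z [ 0.002 -1.    -0.001]
shift [-10.86   3.82 -32.39] yaw -179.9 turn 0.1222326572270731
```

View pics/m11.png

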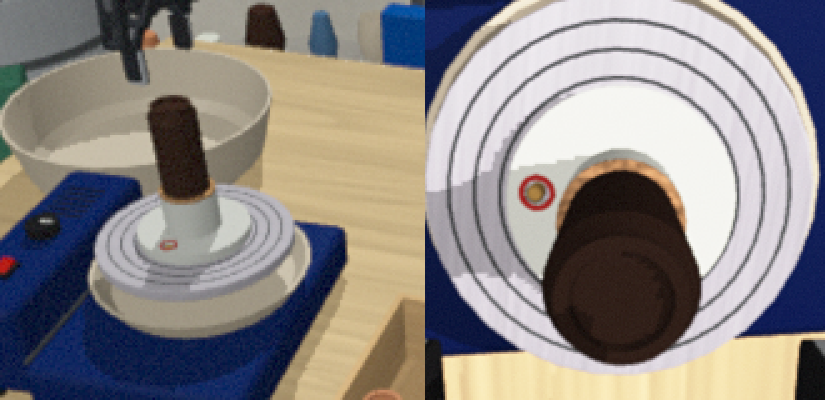

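The beaker is upright and centred, with the cork ring even around it, and the pin still in the hole. That makes 14 pictures viewed, so I'll measure mostly by numbers from here. Now over the box.

>>> {"method": "step_arm", "body": {"moves": [[0,-10.8,0,-32.4,0],[0,-10.8,0,-32.4,0],[0,-10.8,0,-32.4,0],[0,-10.8,0,-32.4,0],[0,-10.8,0,-32.4,0],[0,-10.8,0,-32.4,0],[0,-10.8,0,-32.4,0],[0,-10.8,0,-32.4,0]]}}

```text
time_s: 26.65
ee_pos: [0.5994, -0.0606, 0.339]
tcp_rot: [-0.003, 2.221, -2.222]
wrist_force: [0.3, 0.7, 0.8]
width: 0.0854
```

```bash
python3 - <<'E'
from h import *
i=snap('wrist','w12',(100,60,400,285),2.6); j=snap('scene','s12');st()
b=px(i,[.603,-.057,.1]);print(b)
for x in(.553,.653):
  for y in(-.092,-.022):
    q=px(i,[x,y,.088]);print(x,y,np.round((q-[100,60])*2.6),i['pixels'][int(q[1]),int(q[0])])
E
```

```text
t 26.75 p [ 0.5994 -0.0612  0.3395] F [-1.6 -0.9  0.1] w 0.0854 q [ 0.23  0.09  0.33  0.   -1.82 -0.23]
tool x [-1.    -0.001  0.   ] y [-0. -0. -1.] z [ 0.001 -1.     0.   ]
[250.12509553 160.21099836]
0.553 -0.092 [489. 188.] [ 83 122 158]
0.553 -0.022 [485. 322.] [ 87 122 202]
0.653 -0.092 [291. 188.] [ 89 124 202]
0.653 -0.022 [296. 321.] [ 85 118 200]
```

View pics/w12.png

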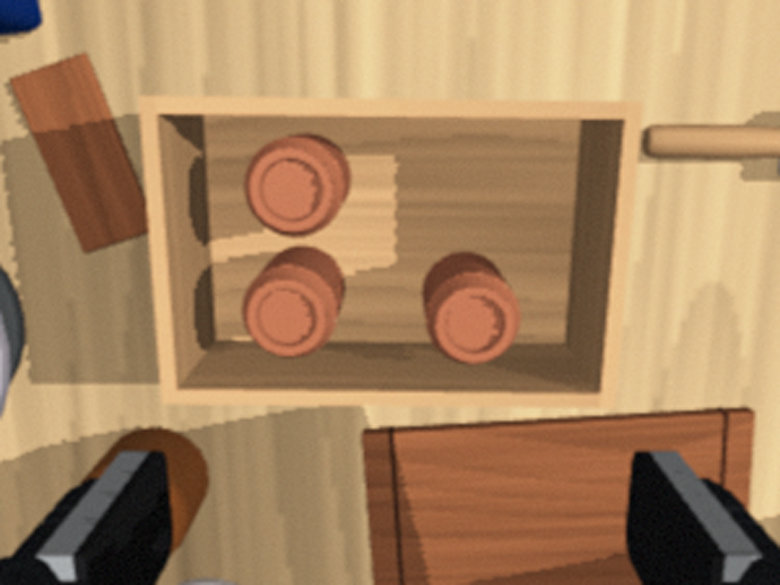

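The wrist crop shows three cups with feet at A (288,188), B (286,316) and C (471,320). The box rim corners are at (140,97), (641,103), (618,393) and (167,405).

```bash
python3 - <<'E'
from h import *
i=load('w12')
W=lambda x,y,z:w(i,(x+.5)/2.6-.5+100,(y+.5)/2.6-.5+60,z)[:2]
for n,p in dict(A=(288,188),B=(286,316),C=(471,320)).items(): print(n,W(*p,.088))
Q=[W(*p,.1) for p in((140,97),(641,103),(618,393),(167,405))];print(np.round(Q,4),'ctr',np.mean(Q,0))
go([.653,-.022,.11],180)
E
```

```text
A [ 0.6551618  -0.09222355]
B [ 0.65870971 -0.02534128]
C [ 0.56079294 -0.02327679]
[[ 0.7221 -0.1359]
 [ 0.484  -0.1336]
 [ 0.4833  0.0133]
 [ 0.7218  0.0203]] ctr [ 0.60278068 -0.05897151]
t 26.75 p [ 0.5994 -0.0612  0.3395] F [-1.6 -0.9  0.1] w 0.0854 q [ 0.23  0.09  0.33  0.   -1.82 -0.23]
tool x [-1.    -0.001  0.   ] y [-0. -0. -1.] z [ 0.001 -1.     0.   ]
shift [-5.37 22.95 -3.92] yaw -180.0 turn 0.03808235152700945
```

>>> {"method": "step_arm", "body": {"moves": [[0.2,-5.9,0,-3.6,0],[0.2,-5.9,6,-3.6,0],[0.2,-5.9,12,-3.6,0],[0.2,-5.9,18,-3.6,0],[0.2,-5.9,20,-3.6,0],[0.2,-5.9,20,-3.6,0]]}}

```text
time_s: 27.5
ee_pos: [0.6584, -0.025, 0.1398]
tcp_rot: [-0.002, 2.22, -2.222]
wrist_force: [-0.4, -0.5, 0.9]
width: 0.0683
```

```bash
python3 - <<'E'
from h import *
go([.6585,-.0255,.042],180)
E
```

```text
t 27.5 p [ 0.6584 -0.025   0.1398] F [-0.4 -0.5  0.9] w 0.0683 q [ 0.27  0.2   0.1   0.   -1.46 -0.26]
tool x [-1.    -0.001  0.001] y [-0.001 -0.001 -1.   ] z [ 0.001 -1.     0.001]
shift [-0.01  9.78  0.04] yaw -179.9 turn 0.06089660773312744
```

>>> {"method": "step_arm", "body": {"moves": [[0.2,0,3,0,0],[0.2,0,5.5,0,0],[0.2,0,8,0,0],[0.2,0,9.6,0,0],[0.2,0,9.6,0,0]]}}

```text
time_s: 28.12
ee_pos: [0.6608, -0.0243, 0.05]
tcp_rot: [0.004, 2.216, -2.218]
wrist_force: [-8.4, 0.5, 11.3]
width: 0.0685
```

>>> {"method": "step_arm", "body": {"moves": [[0.5,0,0,0,0],[1,0,0,0,0],[1,0,0,0,0],[1,0,0,0,0],[1,0,0,0,0],[1,0,-1,0,0],[1,0,-4,0,0],[1,0,-9,0,0],[1,0,-14,0,0],[1,0,-16,0,0],[1,0,-16,0,0]], "grip_force": 40}}

```text
time_s: 29.5
ee_pos: [0.6593, -0.024, 0.2057]
tcp_rot: [0.002, 2.22, -2.218]
wrist_force: [1.4, -0.0, -1.3]
width: 0.0513
```

```bash
python3 - <<'E'
from h import *
go([.5658,.125,.20],180)
E
```

```text
t 29.5 p [ 0.6593 -0.024   0.2057] F [ 1.4 -0.  -1.3] w 0.0513 q [ 0.27  0.19  0.21 -0.   -1.58 -0.26]
tool x [-1.    -0.002 -0.003] y [ 0.003  0.001 -1.   ] z [ 0.002 -1.    -0.001]
shift [  9.32   0.55 -14.91] yaw -179.9 turn 0.10309663106102107
```

>>> {"method": "step_arm", "body": {"moves": [[1,9.3,0,-14.9,0],[1,9.3,0,-14.9,0],[1,9.3,0,-14.9,0],[1,9.3,5,-14.9,0],[1,9.3,10,-14.9,0],[1,9.3,13,-14.9,0],[1,9.3,13.8,-14.9,0],[1,9.3,14.2,-14.9,0],[1,9.3,14.2,-14.9,0]]}}

```text
time_s: 30.62
ee_pos: [0.5658, 0.1249, 0.0626]
tcp_rot: [-0.001, 2.221, -2.219]
wrist_force: [-0.6, 0.7, -1.3]
width: 0.0509
```

>>> {"method": "step_arm", "body": {"moves": [[1,0,0.4,0,0],[1,0,0.6,0,0],[1,0,0.8,0,0],[1,0,0.8,0,0]]}}

```text
time_s: 31.12
ee_pos: [0.5655, 0.1248, 0.0547]
tcp_rot: [-0.002, 2.22, -2.22]
wrist_force: [-2.4, 0.5, 3.5]
width: 0.0512
```

>>> {"method": "step_arm", "body": {"moves": [[0.6,0,0,0,0],[0.2,0,0,0,0],[0.2,0,0,0,0],[0.2,0,0,0,0],[0.2,0,-5,0,0],[0.2,0,-11,0,0],[0.25,-8.8,-11,21.7,0],[0.25,-8.8,-11,21.7,0],[0.25,-8.8,-11,21.7,0],[0.25,-8.8,-11,21.7,0],[0.25,-8.8,-11,21.7,0],[0.25,-8.8,-11,21.7,0]]}}

```text
time_s: 32.62
ee_pos: [0.6536, -0.0921, 0.1632]
tcp_rot: [-0.002, 2.221, -2.221]
wrist_force: [-0.5, 0.2, 0.3]
width: 0.0638
```

```bash
python3 - <<'E'
from h import *
go([.6535,-.092,.048],180); i=snap('wrist','w13'); j=snap('scene','s13')
f=lambda h:((h[...,0]<10)|(h[...,0]>175))&(h[...,1]>110)&(h[...,2]>120)
blob(i,f,.088,[.655,-.092,.088])
print(px(j,[.5655,.1248,.012]),px(j,[.5655,.1248,.092]));blob(j,f,.092,[.5655,.1248,.052])
E
```

```text
t 32.62 p [ 0.6536 -0.0921  0.1632] F [-0.5  0.2  0.3] w 0.0638 q [ 0.16  0.2   0.14 -0.   -1.51 -0.16]
tool x [-1.    -0.001  0.001] y [-0.001  0.    -1.   ] z [ 0.001 -1.    -0.   ]
shift [ 1.000e-02  1.152e+01 -0.000e+00] yaw -179.9 turn 0.08494909528678818
exp px [251.434835   195.29091834] blob [ 222  157   62   64 2627] [252.9798249  187.87780738] -> [ 0.6538 -0.0979]
[299.01486285 234.64326738] [301.13356555 212.89035505]Traceback (most recent call last):
  File "<stdin>", line 5, in <module>
  File "h.py", line 34, in blob
    k=[a for a in range(1,n) if s[a,4]>60]; a=min(k,key=lambda a:np.hypot(*(c[a]-q)))
                                              ~~~^^^^^^^^^^^^^^^^^^^^^^^^^^^^^^^^^^^^
ValueError: min() iterable argument is empty
```

>>> {"method": "step_arm", "body": {"moves": [[0.25,0,4,0,0],[0.25,0,7,0,0],[0.25,0,9,0,0],[0.25,0,10.5,0,0],[0.25,0,11.3,0,0],[0.25,0,11.3,0,0]]}}

```text
time_s: 33.48
ee_pos: [0.6538, -0.092, 0.0506]
tcp_rot: [-0.002, 2.22, -2.221]
wrist_force: [-0.0, -0.3, -0.0]
width: 0.0643
```

>>> {"method": "step_arm", "body": {"moves": [[0.5,0,0,0,0],[1,0,0,0,0],[1,0,0,0,0],[1,0,0,0,0],[1,0,0,0,0],[1,0,-1,0,0],[1,0,-4,0,0],[1,0,-9,0,0],[1,0,-14,0,0],[1,0,-16,0,0],[1,0,-16,0,0]]}}

```text
time_s: 34.85
ee_pos: [0.6541, -0.0919, 0.2115]
tcp_rot: [-0.0, 2.22, -2.219]
wrist_force: [-0.4, 0.6, -2.8]
width: 0.0513
```

```bash
python3 - <<'E'
from h import *
go([.416,.1162,.20],180)
E
```

```text
t 34.85 p [ 0.6541 -0.0919  0.2115] F [-0.4  0.6 -2.8] w 0.0513 q [ 0.16  0.2   0.22 -0.   -1.59 -0.16]
tool x [-1.    -0.002 -0.002] y [ 0.002  0.001 -1.   ] z [ 0.002 -1.    -0.001]
shift [ 23.77   1.12 -20.86] yaw -179.9 turn 0.10640914521820832
```

>>> {"method": "step_arm", "body": {"moves": [[1,23.8,0,-20.9,0],[1,23.8,0,-20.9,0],[1,23.8,0,-20.9,0],[1,23.8,0,-20.9,0],[1,23.8,0,-20.9,0],[1,23.8,0,-20.9,0],[1,23.8,5,-20.9,0],[1,23.8,10,-20.9,0],[1,23.8,13.5,-20.9,0],[1,23.8,14.6,-20.9,0],[1,23.8,15,-20.9,0],[1,23.8,15,-20.9,0]]}}

```text
time_s: 36.35
ee_pos: [0.4159, 0.1166, 0.0615]
tcp_rot: [-0.001, 2.221, -2.219]
wrist_force: [0.1, 0.5, -0.9]
width: 0.0507
```

>>> {"method": "step_arm", "body": {"moves": [[1,0,0.3,0,0],[1,0,0.6,0,0],[1,0,0.8,0,0],[1,0,0.8,0,0]]}}

```text
time_s: 36.85
ee_pos: [0.4159, 0.1168, 0.0558]
tcp_rot: [-0.001, 2.22, -2.218]
wrist_force: [-9.8, -0.0, 15.4]
width: 0.0504
```

>>> {"method": "step_arm", "body": {"moves": [[1,0,-0.2,0,0],[0.6,0,-0.2,0,0],[0.2,0,-0.2,0,0],[0.2,0,-0.2,0,0],[0.2,0,-0.2,0,0],[0.2,0,-5,0,0],[0.2,0,-11,0,0],[0.2,-14.4,-11,14,0],[0.2,-14.4,-11,14,0],[0.2,-14.4,-11,14,0],[0.2,-14.4,-11,14,0],[0.2,-14.4,-11,14,0]]}}

```text
time_s: 38.35
ee_pos: [0.5596, -0.0239, 0.1617]
tcp_rot: [0.002, -2.22, 2.221]
wrist_force: [-0.6, 1.3, -0.6]
width: 0.0683
```

```bash
python3 - <<'E'
from h import *
go([.560,-.0235,.050],180); i=snap('wrist','w14')
f=lambda h:((h[...,0]<10)|(h[...,0]>175))&(h[...,1]>110)&(h[...,2]>120)
blob(i,f,.088,[.56,-.0235,.088])
E
```

```text
t 38.35 p [ 0.5596 -0.0239  0.1617] F [-0.6  1.3 -0.6] w 0.0683 q [ 0.32 -0.06 -0.14 -0.   -1.49 -0.32]
tool x [-1.    -0.     0.002] y [-0.002 -0.    -1.   ] z [ 0. -1.  0.]
shift [-0.06 11.17 -0.04] yaw -180.0 turn 0.009312795176526834
exp px [252.5825361  196.32403368] blob [ 223  158   63   65 2174] [254.07819687 189.3224471 ] -> [ 0.5589 -0.0291]
```

>>> {"method": "step_arm", "body": {"moves": [[0.2,0,4,0,0],[0.2,0,7,0,0],[0.2,0,9,0,0],[0.2,0,10.5,0,0],[0.2,0,11.1,0,0],[0.2,0,11.1,0,0]]}}

```text
time_s: 39.15
ee_pos: [0.5596, -0.0229, 0.052]
tcp_rot: [-0.002, 2.22, -2.22]
wrist_force: [-0.6, 0.1, 0.5]
width: 0.0685
```

>>> {"method": "step_arm", "body": {"moves": [[0.5,0,0,0,0],[1,0,0,0,0],[1,0,0,0,0],[1,0,0,0,0],[1,0,0,0,0],[1,0,-1,0,0],[1,0,-4,0,0],[1,0,-9,0,0],[1,0,-14,0,0],[1,0,-16,0,0],[1,0,-16,0,0]]}}

```text
time_s: 40.52
ee_pos: [0.56, -0.0231, 0.2124]
tcp_rot: [-0.0, 2.221, -2.219]
wrist_force: [0.7, 0.4, -2.1]
width: 0.0503
```

```bash
python3 - <<'E'
from h import *
go([.4864,.1954,.0576],180)
E
```

```text
t 40.52 p [ 0.56   -0.0231  0.2124] F [ 0.7  0.4 -2.1] w 0.0503 q [ 0.32 -0.07 -0.06 -0.   -1.58 -0.31]
tool x [-1.    -0.002 -0.002] y [ 0.002  0.001 -1.   ] z [ 0.002 -1.    -0.001]
shift [  7.34  15.49 -21.85] yaw -179.9 turn 0.10599299243858695
```

>>> {"method": "step_arm", "body": {"moves": [[1,7.4,0,-21.9,0],[1,7.4,0,-21.9,0],[1,7.4,0,-21.9,0],[1,7.4,0,-21.9,0],[1,7.4,0,-21.9,0],[1,7.4,5,-21.9,0],[1,7.4,10,-21.9,0],[1,7.4,13.5,-21.9,0],[1,7.4,14.6,-21.9,0],[1,7.4,15,-21.9,0],[1,7.4,15,-21.9,0]]}}

```text
time_s: 41.9
ee_pos: [0.4858, 0.1958, 0.0628]
tcp_rot: [-0.001, 2.221, -2.219]
wrist_force: [0.6, -0.3, -1.3]
width: 0.0509
```

>>> {"method": "step_arm", "body": {"moves": [[1,0,0.3,0,0],[1,0,0.5,0,0],[1,0,0.6,0,0],[1,0,0.6,0,0]]}}

```text
time_s: 42.4
ee_pos: [0.4854, 0.1959, 0.0569]
tcp_rot: [-0.001, 2.221, -2.219]
wrist_force: [-3.1, -0.6, 6.0]
width: 0.0509
```

Contact. I'll release, rise, and head for above the mat to locate the lid's knob.

>>> {"method": "step_arm", "body": {"moves": [[0.6,0,-0.1,0,0],[0.2,0,-0.1,0,0],[0.2,0,-0.1,0,0],[0.2,0,-0.1,0,0],[0.2,0,-5,0,0],[0.2,0,-11,0,0],[0,0,-16,-6,0],[0,-0.8,-18,-12,0],[0,-0.8,-18,-17,0],[0,-0.8,-18,-17,0],[0,-0.8,-18,-17,0]]}}

```text
time_s: 43.78
ee_pos: [0.4927, 0.3656, 0.235]
tcp_rot: [-0.003, 2.219, -2.222]
wrist_force: [-0.2, -0.8, 0.9]
width: 0.0852
```

```bash
python3 - <<'E'
from h import *
i=snap('wrist','w15'); j=snap('scene','s15'); k=snap('top','t15')
blob(i,lambda h:(h[...,0]<15)&(h[...,1]>90)&(h[...,2]<130),.059,[.4935,.366,.059])
q=px(i,[.4932,.365,.059])
a=cv2.resize(j['pixels'][100:300,60:460],None,fx=2,fy=2,interpolation=3)
b=cv2.resize(i['pixels'][60:360,:],(400,234),interpolation=3)
c=cv2.resize(k['pixels'][110:260,100:357],(400,234),interpolation=3)
cv2.imwrite('pics/m15.png',np.vstack([a[:366],np.hstack([b,c])])[:600]); go([.4932,.365,.036],175)
# lid yaw from blue mask
h=cv2.cvtColor(i['pixels'],cv2.COLOR_BGR2HSV);m=((abs(h[...,0].astype(int)-108)<12)&(h[...,1]>120)).astype(np.uint8)
n,l,s,cc=cv2.connectedComponentsWithStats(m);print(s[1:][s[1:,4]>300])
E
```

```text
exp px [252.36057569 168.11513246] blob [237 151  32  33 843] [252.48042705 167.113879  ] -> [0.4934 0.3649]
t 43.92 p [0.4931 0.3645 0.2361] F [-0.  -0.3  0.3] w 0.0853 q [ 0.96  0.08  0.13  0.   -1.62 -0.96]
tool x [-1.    -0.001 -0.001] y [ 0.001  0.    -1.   ] z [ 0.001 -1.    -0.   ]
shift [ 0.   20.01 -0.04] yaw -180.0 turn 5.048042436902847
[[  154    84   209   146 24635]
 [  261   293    97    45  2611]
 [  404   348    51    36  1278]]
```

View pics/m15.png

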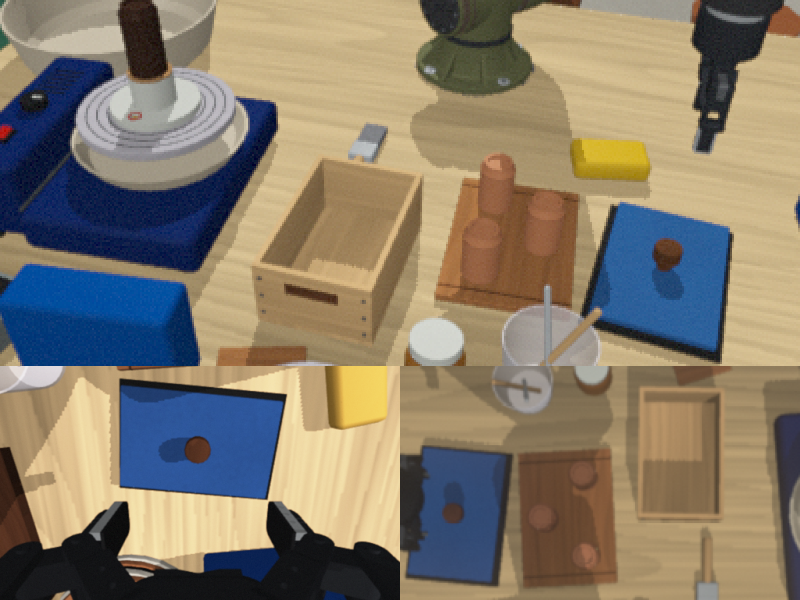

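All three cups stand upright on the board, the box is empty, the lid is flat on the mat, and the beaker and chuck are in place. Next I need the lid's yaw.

```bash
python3 - <<'E'
from h import *
i=load('w15')
h=cv2.cvtColor(i['pixels'],cv2.COLOR_BGR2HSV);m=((abs(h[...,0].astype(int)-108)<12)&(h[...,1]>120)).astype(np.uint8)
n,l,s,cc=cv2.connectedComponentsWithStats(m);k=1+np.argmax(s[1:,4])
c=max(cv2.findContours((l==k).astype(np.uint8),0,1)[0],key=cv2.contourArea)[:,0]
P=np.array([w(i,*p,.021)[:2] for p in c],np.float32)
r=cv2.minAreaRect(P);print(r)
# box outer rim in top image by plank colour is hard; report cup positions from top
k=load('t15')
C=lambda x,y,z:w(k,(x-400)/400*257+100,(y-366)/234*150+110,z)[:2]
print('box',np.mean([C(638,388,.1),C(721,388,.1),C(721,520,.1),C(640,518,.1)],0))
for p in((584,475),(542,517),(584,555)):print('cup',C(*p,.092))
E
```

```text
((0.4925859868526459, 0.36625605821609497), (0.15974044799804688, 0.2420189529657364), 84.76082611083984)
box [ 0.60236243 -0.05790496]
cup [0.56171239 0.11700437]
cup [0.48468925 0.19209145]
cup [0.41659012 0.11505986]
```

>>> {"method": "step_arm", "body": {"moves": [[0,0,6,0,0],[0,0,12,0,0],[0,0,17,0,0],[0,0,19.5,0,0],[0,0,20.1,0,0],[0,0,20.1,0,0],[0.6,0,20.1,0,0],[1,0,20.1,0,0],[1,0,20.1,0,0],[1,0,20.1,0,0],[1,0,20.1,0,0],[1,0,20.1,0,0]], "grip_force": 80}}

```text
time_s: 45.42
ee_pos: [0.4934, 0.3661, 0.0359]
tcp_rot: [-0.001, 2.221, -2.218]
wrist_force: [-1.3, -0.2, 5.8]
width: 0.0359
```

>>> {"method": "step_arm", "body": {"moves": [[1,0,0,0,0],[1,0,-1,0,0],[1,0,-5,0,0],[1,0,-11,0,0],[1,0,-17,0,0],[1,0,-21,0,-5],[1,0,-21,0,-5],[1,0,-21,0,-5]]}}

```text
time_s: 46.42
ee_pos: [0.4922, 0.3655, 0.2427]
tcp_rot: [-0.1, 2.176, -2.179]
wrist_force: [-1.0, -0.8, -3.7]
width: 0.0354
```

```bash
python3 - <<'E'
from h import *
go([.603,-.0575,.25],-175)
E
```

```text
t 46.42 p [0.4922 0.3655 0.2427] F [-1.  -0.8 -3.7] w 0.0354 q [ 0.96  0.08  0.15 -0.   -1.64 -0.88]
tool x [-0.996 -0.089  0.003] y [-0.003 -0.001 -1.   ] z [ 0.089 -0.996  0.001]
shift [-7.29 -0.7  43.11] yaw -174.9 turn 0.08098239400891316
```

>>> {"method": "step_arm", "body": {"moves": [[1,-7.3,0,43.1,0],[1,-7.3,0,43.1,0],[1,-7.3,0,43.1,0],[1,-7.3,0,43.1,0],[1,-7.3,0,43.1,0],[1,-7.3,0,43.1,0],[1,-7.3,0,43.1,0],[1,-7.3,0,43.1,0],[1,-7.3,5,43.1,0],[1,-7.3,8,43.1,0],[1,-7.3,8,43.1,0],[1,-7.3,8,43.1,0]]}}

```text
time_s: 47.92
ee_pos: [0.6043, -0.057, 0.1657]
tcp_rot: [-0.097, 2.174, -2.176]
wrist_force: [0.3, 0.1, -2.7]
width: 0.0355
```

```bash
python3 - <<'E'
from h import *
go([.603,-.0575,.125],-175); i=snap('wrist','w16');j=snap('scene','s16')
h=cv2.cvtColor(i['pixels'],cv2.COLOR_BGR2HSV);m=((abs(h[...,0].astype(int)-108)<12)&(h[...,1]>120)).astype(np.uint8)
n,l,s,cc=cv2.connectedComponentsWithStats(m);k=1+np.argmax(s[1:,4]);print(s[k])
z=ctrl.read_state()['ee_pos'][2]-.033+.018
mm=l==k; 
for y in range(60,200,20):
    xs=np.where(mm[y])[0]
    if len(xs): print(y,np.round(w(i,xs[0],y,z)[:2],4),np.round(w(i,xs[-1],y,z)[:2],4))
for x in(140,180,250,320,360):
    ys=np.where(mm[:,x])[0]; print(x,ys[0],np.round(w(i,x,ys[0],z)[:2],4))
E
```

```text
t 47.92 p [ 0.6043 -0.057   0.1657] F [ 0.3  0.1 -2.7] w 0.0355 q [ 0.24  0.06 -0.01  0.   -1.5  -0.15]
tool x [-0.996 -0.09  -0.001] y [ 0.001 -0.001 -1.   ] z [ 0.09  -0.996  0.001]
shift [0.14 4.07 0.04] yaw -174.9 turn 0.136616205485808
[   28    60   471   250 76955]
60 [ 0.7195 -0.1358] [ 0.7195 -0.1358]
80 [ 0.7225 -0.1263] [ 0.6226 -0.1353]
100 [ 0.7231 -0.1166] [ 0.5219 -0.1347]
120 [ 0.7227 -0.1067] [ 0.4849 -0.1281]
140 [ 0.7228 -0.0963] [ 0.4853 -0.1177]
160 [ 0.7229 -0.0856] [ 0.4853 -0.107 ]
180 [ 0.723  -0.0745] [ 0.4852 -0.0959]
140 71 [ 0.6678 -0.1354]
180 75 [ 0.648  -0.1353]
250 83 [ 0.6131 -0.1347]
320 89 [ 0.5778 -0.135 ]
360 94 [ 0.5573 -0.1344]
```

>>> {"method": "step_arm", "body": {"moves": [[1,0.1,1.5,0,0],[1,0.1,2.5,0,0],[1,0.1,3,0,0],[1,0.1,3.5,0,0],[1,0.1,4,0,0],[1,0.1,4.2,0,0],[1,0.1,4.2,0,0]]}}

```text
time_s: 48.9
ee_pos: [0.6033, -0.0574, 0.125]
tcp_rot: [-0.095, 2.174, -2.175]
wrist_force: [-4.4, 1.8, 6.5]
width: 0.0354
```

>>> {"method": "step_arm", "body": {"moves": [[0.6,0,-0.1,0,0],[0,0,-0.1,0,0],[0,0,-0.1,0,0],[0,0,-0.1,0,0],[0,0,-3,0,0],[0,0,-9,0,0],[0,0,-15,0,0],[0,0,-18,0,0],[0,0,-18,0,0],[0,0,-18,0,0]]}}

```text
time_s: 50.15
ee_pos: [0.6028, -0.0571, 0.3013]
tcp_rot: [-0.099, 2.177, -2.176]
wrist_force: [0.0, 0.1, -0.3]
width: 0.0853
```

```bash
python3 - <<'E'
from h import *
st();i=snap('wrist','w17',(80,40,420,340),2);j=snap('scene','s17')
h=cv2.cvtColor(i['pixels'],cv2.COLOR_BGR2HSV);m=((abs(h[...,0].astype(int)-108)<12)&(h[...,1]>120)).astype(np.uint8)
n,l,s,cc=cv2.connectedComponentsWithStats(m);q=px(i,[.63,-.03,.11]).astype(int);k=l[q[1],q[0]];print(s[k])
c=max(cv2.findContours((l==k).astype(np.uint8),0,1)[0],key=cv2.contourArea)[:,0]
c=cv2.convexHull(c)[:,0]
for z in(.105,.110,.115,.12):
    print(z,cv2.minAreaRect(np.array([w(i,*p,z)[:2] for p in c],np.float32)))
a=cv2.resize(i['pixels'][20:320,60:440],None,fx=1.05,fy=1.05);b=cv2.resize(j['pixels'][90:250,60:360],None,fx=2.6,fy=2.6,interpolation=3)
a=cv2.copyMakeBorder(a,0,max(0,b.shape[0]-a.shape[0]),0,0,0)
cv2.imwrite('pics/m17.png',cv2.resize(np.hstack([a[:b.shape[0]],b]),(800,int(800*b.shape[0]/(a.shape[1]+b.shape[1])))))
E
```

```text
t 50.15 p [ 0.6028 -0.0571  0.3013] F [ 0.   0.1 -0.3] w 0.0853 q [ 0.24  0.08  0.25 -0.   -1.75 -0.15]
tool x [-0.996 -0.089  0.002] y [-0.002  0.    -1.   ] z [ 0.089 -0.996 -0.001]
[  148    83   221   154 27125]
0.105 ((0.6026856303215027, -0.05568144470453262), (0.1594936102628708, 0.24325445294380188), 89.59380340576172)
0.11 ((0.6027876138687134, -0.056713223457336426), (0.1571374386548996, 0.23966090381145477), 89.59382629394531)
0.115 ((0.6028894186019897, -0.057745032012462616), (0.1547812819480896, 0.23606739938259125), 89.59381866455078)
0.12 ((0.6029911637306213, -0.05877680331468582), (0.1524251401424408, 0.23247390985488892), 89.59381103515625)
```

The viewer limit is reached, so I'll check by comparing images: the seated lid against the original shut lid, and the cups and beaker against earlier frames.

```bash
python3 - <<'E'
from h import *
A=load('s5')['pixels'].astype(int);B=load('s17')['pixels'].astype(int);C=load('s15')['pixels'].astype(int);im=load('s17')
def box(P,m=6):
    q=np.array([px(im,p) for p in P]);a,b=q.min(0).astype(int)-m,q.max(0).astype(int)+m;return slice(a[1],b[1]),slice(a[0],b[0])
lid=box([(.48,-.137,.09),(.725,-.137,.15),(.48,.023,.09),(.725,.023,.11)])
def sh(X,Y,s):
    g=lambda Z:cv2.cvtColor(Z[s].astype(np.uint8),cv2.COLOR_BGR2GRAY).astype(np.float32)
    return cv2.phaseCorrelate(g(X),g(Y)),np.abs(X[s]-Y[s]).mean()
print('lid now vs original shut',sh(A,B,lid))
print('cups now vs placed',sh(C,B,box([(.4,.09,.01),(.6,.22,.1)])))
print('wheel/beaker',sh(C,B,box([(.43,-.45,.14),(.56,-.32,.31)])))
q=lambda h:(h[...,1]>120)
for n in('s5','s17'):
    p=load(n)['pixels'];h=cv2.cvtColor(p,cv2.COLOR_BGR2HSV)
    m=np.zeros(h.shape[:2],np.uint8);m[lid]=((abs(h[...,0].astype(int)-108)<14)&(h[...,1]>120))[lid]
    x,y=np.where(m)[::-1];print(n,x.min(),x.max(),y.min(),y.max(),m.sum())
E
```

```text
lid now vs original shut (((-0.04024388549566993, -0.030598748678094978), 0.9650329914357927), np.float64(5.203591787750204))
cups now vs placed (((-0.2627562104174075, 0.4600984503283989), 0.6944259401957193), np.float64(7.948007774538387))
wheel/beaker (((0.14398206800387925, -0.10142755489646404), 0.9456660747528076), np.float64(5.444907407407407))
s5 176 271 171 244 3761
s17 176 271 171 244 3771
```

```bash
python3 -c "
from bench import ctrl
print(ctrl.finish_job())"
```

```text
the job is handed in; nothing more can be done
None
```

The station is set up as asked and the job is handed in, at about 50 s of the 210 s allowed. `finish_job` gives no verdict, so the checks below are my own.

- **Chuck:** It went home over the shaft and drive pin with firm contact at the bottom. The pictures show it flush, with the pin inside the red ring.
- **Lid:** I laid it flat on the mat, about 2 mm from the middle, then put it back on the box at the end. In the scene image the seated lid matches the originally shut lid to within 0.1 pixel. I measured it within about 1–2 mm of the box centre and about 0.4° off square.
- **Beaker:** It stands upright on the cork, and the cork shows evenly around it.
- **Cups:** The box held three. All stand upright on the board, by my measurements at least 10 mm inside the position limits, and the box was empty before the lid went back.

**Rough spots:**
- While I was reaching for the first cup, a finger touched the box wall at about 14 N. The cup lifted out upright.
- The second cup was pressed down at about 15 N before release.
- I reached the picture-viewing limit before the last look, so the final state was checked by image comparison only. Cups and beaker shifted by about half a pixel or less; for the cups the match was weaker, probably because of changed shadows.

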